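# Knock out the damp-box prop and let the lid down on a finger

## Task

The lid of the blue damp box is held open by the thin red prop on its left side. Reach in under the lid's front edge beside the prop with a finger just below the lid, knock the prop outwards so that it swings right down and the lid drops on to the finger, catch it there while it is still well open, and let it down on the finger until it is fully shut, without a bang. Do not grip the lid, raise it higher or touch its top while it is open, and do not disturb the pots in the box and around it.

Things in the scene. Friction and masses are not known exactly. Their poses are not given: they have to be found in the camera images.
- damp_box: Fixed open-topped blue box keeping leather-hard pots damp, 180 mm deep (its x), 300 wide (its y), 140 high, walls 5. Origin: centre of its underside on the table; x from its front (facing the robot) to the hinge, y to the box's left, z up. The lid's hinge line runs along y at x = +90, z = 140 mm, on the rear wall.
- lid (a joint): Opening angle of the lid, rad: 0 shut on the rim, about 0.87 on the prop at the start, at most 1.3. Unless held it falls shut in about half a second; little hinge drag. Flat white-framed clear lid about 0.45 kg (varies), 12 mm thick, 332 wide (16 beyond the box each side), underside level with the hinge line.
- lip (a point): Middle of the lower front edge of the lid, 200 mm from the hinge; shut, it overhangs the box's front wall by 20 mm. Holding the lid here takes about 2 N. Axes turn with the lid: x towards the hinge along the flat underside, y along the hinge, z out of its top.
- prop (a joint): Angle of the prop, rad: 0 upright, holding the lid; grows as it swings outwards (the box's +y, left) about a fore-and-aft pivot on the left wall; 2.35 is its stop, hanging outside the box. Turns freely and drops by itself once it has left the lid, after about 0.15 rad; only slight friction under the lid resists.
- prop_tip (a point): Centre of the prop's round black rubber tip, 12 mm across; the prop is a red-painted steel rod 8 mm thick. Upright, the tip is in the box's frame at x = -30, y = +154, z = 273 mm, under the lid's side overhang and touching it; the pivot is at x = -30, y = +157, z = 120 mm.
- bowl1: Loose leather-hard tea bowl standing upside down in the left part of the box, 92 mm across, 56 mm high; origin at the centre of its underside.
- bowl2: The same in the right part of the box.
- vase: Loose clay bottle vase on the table by the box, 92 mm across, 112 mm high; origin at the centre of its underside.
- squat_vase: Loose squat clay bottle on the table by the box, 100 mm across, 80 mm high; origin at the centre of its underside.
There are look-alikes about, which are no part of the job. What is shaped like the bowl1 but green or yellow is not meant. What is shaped like the squat_vase but green is not meant.

How it is judged:
On the way, in this order (a step that is already met when the one before it is completed fails the run):
1. The prop has left the lid and the lid drops, touched by nothing (value of joint prop above 0.08 rad and velocity of joint lid below -0.4 rad/s and contact force between the fingers and lid below 0.1 N).
2. The prop has been knocked out and the lid is caught: it rests on the fingers, still well open (value of joint each of prop, lid above 0.4 rad and velocity of joint lid above -0.6 rad/s and contact force between the fingers and lid above 0.3 N), for 0.15 s.
3. The lid has come down on the fingers until it is nearly shut (value of joint lid below 0.25 rad and contact force between the fingers and lid above 0.2 N), for 0.05 s.
At the end, for the whole second after the job is handed in: The lid lies shut on the rim (within 0.02 rad, 4 mm at the lip), the prop hangs down outside the box (beyond 2.0 rad), and the four pots stand upright within 20 mm of where they were (value of joint lid below 0.02 rad and value of joint prop above 2 rad and distance of each of bowl1, bowl2, vase, squat_vase from where it was at the start of the episode below 0.02 m and angle between each of bowl1, bowl2, vase, squat_vase's own z axis and vertical below 0.1 rad); the robot touches nothing.
It fails at once if The lid banged: it closed its last 16 mm faster than 1.5 rad/s (0.3 m/s at the lip) (value of joint lid below 0.08 rad and velocity of joint lid below -1.5 rad/s).
It fails at once if The top of the lid was touched while it was open: gripped or pushed down (value of joint lid above 0.05 rad and contact force between the fingers and lid_c1 above 0.3 N).
It fails at once if A pot was moved or tipped (distance of any of bowl1, bowl2, vase, squat_vase from where it was at the start of the episode above 0.025 m or angle between any of bowl1, bowl2, vase, squat_vase's own z axis and vertical above 0.2 rad).
It fails at once if The lid was lifted: raised 26 mm or more above where the prop held it (value of joint lid above 1 rad).
It also fails if it takes over 45 s, if anything falls off the work surface, if the arm or the gripper's body presses on something with over 40 N, if the wrist force passes 120 N, or if a joint passes its speed limit or range.

## Robot

A 7-joint arm with a two-finger parallel gripper is mounted at the origin on the work surface. World frame = base frame: x ahead of the robot, y to its left, z up, the work surface at z = 0. Lengths are in m, angles in rad, forces in N, time in s.
With the tool pointing down it reaches from about 0.425 to 0.95 m from the base axis. Payload 4.7 kg.
Tool frame: the origin (TCP) lies midway between the tips of the shut fingers; the grasp point (between the pads) lies 19 mm behind it (r.hold_point_z is the distance from the TCP to the grasp point, in m); x points along the fingers, z is the direction in which the jaws open and shut, and the axes are right-handed (so a half turn about x gives the same grasp; the last joint's range is limited). The gripper opens to 87 mm and grips with 3 to 60 N. Pads are 19 mm wide; open, the fingers measure 117 mm over their backs; the gripper's body (75 mm by 190 mm) begins 51 mm behind the grasp point.
Start: joints at [1.184, 0.469, -0.049, 1.532, 0.024, 1.141, -0.082], TCP at [0.236, -0.632, 0.223] pointing down, gripper open.
Joint ranges: [-2.59, 2.59], [-0.33, 1.99], [-1.39, 1.29], [0.1, 2.45], [-1.04, 4.18], [0.21, 1.99], [-2.66, 2.66]. Speed limits (rad/s): [2.57, 2.57, 3.14, 3.14, 3.14, 3.14, 3.14].

## Interface

Orientations are given as a unit quaternion [x, y, z, w].
In Python, from bench import r, read_camera, get_calibration, order, models gives the robot as it stands.
- The arm moves only by the tool servo_tool, never from a script. Its argument "motion" is a list of rows, each a list of 3 entries, a list of its own where there are three numbers: the shift along the tool's x, y, z in cm, then the turn, a rotation vector about the tool's x, y, z in rad, then the opening in per cent of the stroke, from 0 (shut) to 100 (fully open). A call has exactly 8 rows; each row shifts and turns the commanded pose from where the row before left it, along the tool's axes as they then stand; what a row does not reach is not made up. A row lasts 1/12 s, in which the tool goes at most 41.7 mm and 7.16 degrees, less where a joint would pass 70% of its speed; a pose out of reach is approached as far as the arm can. A call with a gripper value outside its range is refused whole. The fingers move at their own pace and stop on an object; "newtons" is the grip in N (left out, the last holds). Time passes only in rows, so rows that do not move let the fingers close, or fill a call up. It gives the time, the measured TCP pose, the force and the opening at its end, in the units of the state.
- r.get_state(): the state, without advancing time (a new reading comes with each control period).
- read_camera(name): name is "scene" or "top"; returns the picture (384x512x3 uint8, red, green, blue); there is no depth.
- get_calibration(name): a dict with "camera_matrix" (3x3 intrinsics, pixels), "extrinsics" (4x4, takes a point from camera to world coordinates). Camera axes: x right, y down, z forward; pixel columns grow to the right and rows downward; lengths in m; the calibration is good to about 2 mm. A picture is of the moment at which its call begins. get_calibration takes no time and is no camera call.
- order.close_job(): hands the job in, once; it reports no verdict.
Trained networks look in the newest picture that a camera, given by its name, has taken for a name from the list of things; names that differ only in an ending like _2 or _b are one class to them, and where a whole thing is asked for, a point or a joint stands for the part that bears it (a point fixed in the world has none). Each returns a list of dicts, best first, with "conf" (0 to 1); they miss things now and then, are a little off and sometimes report something else, mostly with a low value. They report only what shows in the picture. A call takes as long as a camera call. They do not tell look-alikes from the thing itself.
- models.spot_in(name, camera): "extent" ([left, top, right, bottom] in pixels, round what is visible of it).
- models.tip_of(name, camera): "location" ([column, row] in pixels: a listed point, or the origin of a listed thing).
The state is a dict: "time": time; "qpos": joint angles; "joint_vel": joint speeds; "tau": joint torques, N m; "eef_pos": TCP position; "tcp_rot": TCP orientation; "contact_force": force on the tool from outside, world axes, zero at the start; "moment": the same for the moment, N m; "width": opening from 0.0 (shut) to 1.0 (fully open).
Only numpy, scipy, OpenCV 4.12 (cv2) and the standard library are available. Lean on these libraries where they do the work, as an engineer would, in place of code of your own. Each camera call takes 0.05 s, during which the arm holds its last target. There are 200 camera calls.

## Working session

There is one attempt and no reset: what is moved stays moved. The work goes in short steps, Python scripts to look and compute and a tool call to move; the robot and the scene stay as the last step left them, time stands still between calls to the robot, and variables do not carry over. Pictures are saved under pics/ and viewed, about 8 in all and at most 12, crops included, and the job is handed in when it is done.

Besides the shell and the picture viewer there is one more tool, called after "Request:" by a JSON object that holds its "op" and its "data", one argument or row to a line. servo_tool: Moves the arm, as the interface text tells. Its arguments: {"type":"object","properties":{"motion":{"type":"array","items":{"type":"array"}},"newtons":{"type":"number"}},"required":["motion"]}

```bash
ls; mkdir -p pics; python3 - <<'E'
from bench import r, read_camera, get_calibration, order, models
import cv2,numpy as np
for c in("scene","top"):
    im=read_camera(c); cv2.imwrite(f"pics/a_{c}.png",im[:,:,::-1])
    k=get_calibration(c); print(c,np.round(k["camera_matrix"],1).tolist(),np.round(k["extrinsics"],4).tolist())
    for n in("prop_tip","lip","damp_box","bowl1","vase","squat_vase"):
        print(n,[(np.round(d["location"],1).tolist(),round(d["conf"],2)) for d in models.tip_of(n,c)])
print(r.get_state(), r.hold_point_z)
a=cv2.imread("pics/a_scene.png");b=cv2.imread("pics/a_top.png")
cv2.imwrite("pics/a.png",cv2.resize(np.hstack([a,b]),(800,300)))
E
```

```text
pics
scene [[439.7, 0.0, 250.9], [0.0, 439.7, 195.2], [0.0, 0.0, 1.0]] [[0.3818, -0.8787, 0.2866, 0.2076], [-0.9242, -0.3661, 0.1088, -0.0559], [0.0093, -0.3064, -0.9519, 1.5119], [0.0, 0.0, 0.0, 1.0]]
prop_tip [([205.8, 170.4], 0.56), ([236.8, 203.7], 0.24)]
lip [([247.1, 190.6], 0.82)]
damp_box [([254.5, 208.4], 0.67), ([323.1, 226.3], 0.28)]
bowl1 [([203.0, 239.6], 0.78), ([236.4, 202.7], 0.73), ([275.2, 217.0], 0.73), ([262.3, 164.3], 0.6)]
vase [([325.4, 225.9], 0.89)]
squat_vase [([193.1, 165.1], 0.78), ([145.7, 180.5], 0.61)]
top [[360.1, 0.0, 256.0], [0.0, 360.1, 186.6], [0.0, 0.0, 1.0]] [[0.0048, -0.9885, 0.151, 0.4645], [-0.9995, -0.0096, -0.0309, 0.1078], [0.032, -0.1507, -0.9881, 1.2617], [0.0, 0.0, 0.0, 1.0]]
prop_tip []
lip [([253.0, 197.3], 0.89)]
damp_box [([248.5, 194.8], 0.97)]
bowl1 [([243.2, 150.0], 0.79), ([268.1, 194.3], 0.76), ([210.8, 246.2], 0.67), ([232.5, 198.5], 0.66)]
vase [([321.0, 190.9], 0.85)]
squat_vase [([173.0, 173.6], 0.75), ([137.6, 210.1], 0.73)]
{'time': 0.7, 'qpos': array([ 1.18408644,  0.46859556, -0.04860785,  1.53248832,  0.02406975,
        1.14098458, -0.08230484]), 'joint_vel': array([ 1.13083772e-03,  1.78236567e-03,  3.36600426e-04, -2.54554429e-05,
       -7.08890063e-04,  3.69160860e-04,  1.21999592e-04]), 'tau': array([-5.01306090e-05, -5.07680368e+01, -8.10481980e-02, -2.36409044e+01,
       -6.14584261e-02,  3.11348238e-02,  1.02279891e-06]), 'eef_pos': array([ 0.23646729, -0.63225464,  0.22258082]), 'tcp_rot': array([ 0.40304401,  0.58095014, -0.40304346,  0.58104081]), 'contact_force': array([-0.44954743,  0.66612504, -0.06940933]), 'moment': array([0.02962663, 0.02496971, 0.04295462]), 'width': 1.0004800803986167} 0.0187
```

```bash
python3 - <<'E'
import cv2,numpy as np
a=cv2.imread("pics/a_scene.png");b=cv2.imread("pics/a_top.png")
cv2.imwrite("pics/a2.png",cv2.resize(a[110:290,100:380],(800,514),interpolation=cv2.INTER_CUBIC))
cv2.imwrite("pics/b2.png",cv2.resize(b[110:290,100:380],(800,514),interpolation=cv2.INTER_CUBIC))
E
```

```text
(no output)
```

View pics/a2.png

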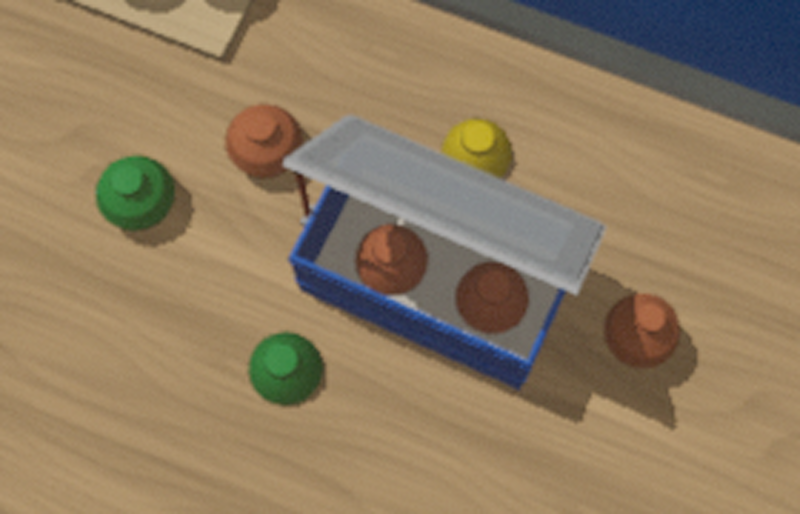

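View pics/b2.png

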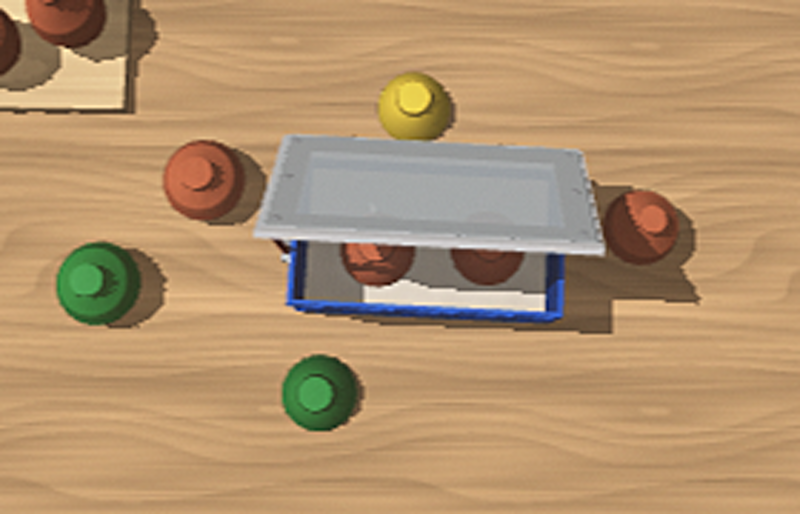

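```bash
cat > h.py <<'E'
import numpy as np,cv2
from bench import get_calibration
from scipy.spatial.transform import Rotation as R
C={c:get_calibration(c) for c in("scene","top")}
def proj(c,P):
    E=np.linalg.inv(C[c]["extrinsics"]);P=np.atleast_2d(P)@E[:3,:3].T+E[:3,3]
    q=P@np.array(C[c]["camera_matrix"]).T
    return q[:,:2]/q[:,2:]
def world(p,P):
    c,s=np.cos(p[2]),np.sin(p[2]);P=np.atleast_2d(P)
    return np.c_[p[0]+c*P[:,0]-s*P[:,1],p[1]+s*P[:,0]+c*P[:,1],P[:,2]]
def lid(th,d,y,n=0):
    return [.09-d*np.cos(th)+n*np.sin(th),y,.14+d*np.sin(th)+n*np.cos(th)]
E
python3 - <<'E'
from h import *
from scipy.optimize import least_squares
s=lambda u,v:(u/2.857+99.7,v/2.857+109.7)
def pts(th): return [
 ("top",(-.09,.15,0),s(290,310)),("top",(-.09,-.15,0),s(560,322)),
 ("scene",(-.09,.15,.14),s(292,258)),("scene",(-.09,-.15,.14),s(523,368)),
 ("scene",(-.09,.15,0),s(303,290)),("scene",(-.09,-.15,0),s(521,386)),
 ("top",lid(th,.2,.166),s(254,237)),("top",lid(th,.2,-.166),s(604,255)),
 ("scene",lid(th,.2,.166),s(285,163)),("scene",lid(th,.2,-.166),s(580,292)),
 ("scene",(-.03,.154,.273),(205.8,170.4)),("top",lid(th,.2,0),(253,197.3)),("scene",lid(th,.2,0),(247.1,190.6))]
f=lambda p:np.concatenate([(proj(c,world(p,P))[0]-uv) for c,P,uv in pts(p[3])]+[[(p[3]-.87)*50]])
S=least_squares(f,[.62,.08,0,.87],loss="soft_l1")
print(S.x);print(np.round(f(S.x)[:-1].reshape(-1,2),1).tolist())
p=S.x;np.save("pose.npy",p);out=[]
for c in("scene","top"):
    im=cv2.imread(f"pics/a_{c}.png")[110:290,130:350];im=cv2.resize(im,None,fx=3,fy=3,interpolation=cv2.INTER_CUBIC)
    def L(P,col):
        q=((proj(c,world(p,P))-[130,110]+.5)*3*8).astype(np.int32);cv2.polylines(im,[q],False,col,1,cv2.LINE_AA,3)
    for z in(0,.14):L([(-.09,.15,z),(-.09,-.15,z),(.09,-.15,z),(.09,.15,z),(-.09,.15,z)],(0,255,255))
    t=p[3];L([lid(t,.2,.166),lid(t,.2,-.166),lid(t,0,-.166),lid(t,0,.166),lid(t,.2,.166)],(0,255,0))
    L([(-.03,.154,.273),(-.03,.157,.12)],(255,0,255));out.append(im[:,:])
cv2.imwrite("pics/o.png",cv2.resize(np.vstack(out),(600,600*1080//660))[:]) 
cv2.imwrite("pics/o1.png",np.vstack([o[90:390] for o in out]))
E
```

```text
[ 0.62704711  0.09031501 -0.04274344  0.86696341]
[[4.3, 0.2], [-4.5, 0.2], [-0.6, -0.1], [2.8, -0.5], [-0.6, 0.3], [0.1, 1.8], [0.7, -0.2], [0.4, -0.2], [-0.3, 1.0], [-0.5, 1.5], [-1.0, -1.4], [-2.4, -1.7], [2.8, -0.4]]
```

View pics/o1.png

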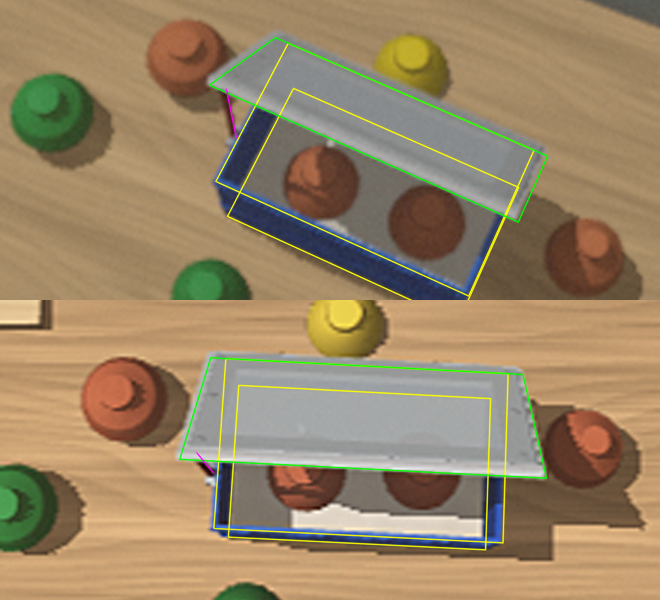

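```bash
cat >> h.py <<'E'
def Rt(p,pitch,sg=1,dyaw=0):
    y=p[2]+dyaw
    x=np.array([np.cos(y)*np.cos(pitch),np.sin(y)*np.cos(pitch),-np.sin(pitch)])
    z=sg*np.array([-np.sin(y),np.cos(y),0]);return R.from_matrix(np.c_[x,np.cross(z,x),z])
def rows(st,pos,rot,n):
    q=R.from_quat(st["tcp_rot"]);P=np.array(st["eef_pos"]);w=(q.inv()*rot).as_rotvec()/n;d=(np.array(pos)-P)/n
    for i in range(n):
        print(np.round(q.inv().apply(d)*100,2).tolist(),np.round(w,3).tolist());q=q*R.from_rotvec(w)
    print("step mm",np.linalg.norm(d)*1e3,"deg",np.degrees(np.linalg.norm(w)))
E
python3 - <<'E'
from h import *
from bench import r
p=np.load("pose.npy");s=r.get_state();q=R.from_quat(s["tcp_rot"]);print(np.round(q.as_matrix(),3))
for sg in(1,-1):print((q.inv()*Rt(p,.15,sg)).as_rotvec())
for n,a in(("tip",(-.03,.154,.273)),("lipL",lid(.867,.2,.154)),("lipR",lid(.867,.2,-.166)),("fl",(-.09,.15,.14))):print(n,world(p,a))
for sg in(1,-1):
  rows(s,[.42,-.25,.33],Rt(p,.15,sg),16)
E
```

```text
[[ 0.     0.937  0.35 ]
 [-0.     0.35  -0.937]
 [-1.     0.     0.   ]]
[-2.13354278 -1.8351424  -0.37245431]
[ 0.33052621 -0.28419826  1.40029064]
tip [[0.60365499 0.24545627 0.273     ]]
lipL [[0.59424027 0.24585893 0.2924782 ]]
lipR [[ 0.58056654 -0.0738488   0.2924782 ]]
fl [[0.54353887 0.24402374 0.14      ]]
[-0.67, 1.91, -1.84] [-0.133, -0.115, -0.023]
[-0.91, 2.11, -1.48] [-0.133, -0.115, -0.023]
[-1.11, 2.26, -1.07] [-0.133, -0.115, -0.023]
[-1.26, 2.35, -0.62] [-0.133, -0.115, -0.023]
[-1.36, 2.37, -0.16] [-0.133, -0.115, -0.023]
[-1.4, 2.33, 0.31] [-0.133, -0.115, -0.023]
[-1.39, 2.22, 0.78] [-0.133, -0.115, -0.023]
[-1.33, 2.05, 1.22] [-0.133, -0.115, -0.023]
[-1.21, 1.83, 1.63] [-0.133, -0.115, -0.023]
[-1.04, 1.57, 1.98] [-0.133, -0.115, -0.023]
[-0.83, 1.26, 2.28] [-0.133, -0.115, -0.023]
[-0.58, 0.92, 2.51] [-0.133, -0.115, -0.023]
[-0.3, 0.57, 2.66] [-0.133, -0.115, -0.023]
[0.0, 0.2, 2.73] [-0.133, -0.115, -0.023]
[0.31, -0.16, 2.71] [-0.133, -0.115, -0.023]
[0.63, -0.5, 2.61] [-0.133, -0.115, -0.023]
step mm 27.339142179122895 deg 10.165507630080755
[-0.67, 1.91, -1.84] [0.021, -0.018, 0.088]
[-0.54, 1.93, -1.86] [0.021, -0.018, 0.088]
[-0.4, 1.93, -1.9] [0.021, -0.018, 0.088]
[-0.27, 1.92, -1.93] [0.021, -0.018, 0.088]
[-0.13, 1.89, -1.97] [0.021, -0.018, 0.088]
[-0.01, 1.86, -2.0] [0.021, -0.018, 0.088]
[0.12, 1.81, -2.04] [0.021, -0.018, 0.088]
[0.24, 1.75, -2.08] [0.021, -0.018, 0.088]
[0.35, 1.69, -2.12] [0.021, -0.018, 0.088]
[0.46, 1.61, -2.16] [0.021, -0.018, 0.088]
[0.56, 1.52, -2.21] [0.021, -0.018, 0.088]
[0.65, 1.42, -2.25] [0.021, -0.018, 0.088]
[0.72, 1.31, -2.29] [0.021, -0.018, 0.088]
[0.79, 1.2, -2.33] [0.021, -0.018, 0.088]
[0.85, 1.08, -2.36] [0.021, -0.018, 0.088]
[0.9, 0.95, -2.4] [0.021, -0.018, 0.088]
step mm 27.339142179122895 deg 5.251770048487274
```

Request:
{"op": "servo_tool", "data": {
  "motion": [
    [[-0.7, 1.9, -1.85], [0.021, -0.018, 0.088], 0],
    [[-0.55, 1.9, -1.85], [0.021, -0.018, 0.088], 0],
    [[-0.4, 1.9, -1.9], [0.021, -0.018, 0.088], 0],
    [[-0.3, 1.9, -1.95], [0.021, -0.018, 0.088], 0],
    [[-0.15, 1.9, -1.95], [0.021, -0.018, 0.088], 0],
    [[0, 1.85, -2.0], [0.021, -0.018, 0.088], 0],
    [[0.1, 1.8, -2.05], [0.021, -0.018, 0.088], 0],
    [[0.25, 1.75, -2.1], [0.021, -0.018, 0.088], 0]
  ],
  "newtons": 10
}}

```text
time: 1.37
eef_pos: [0.3273, -0.4409, 0.2782]
tcp_rot: [0.596, 0.327, -0.252, 0.689]
contact_force: [-1.0, 0.9, -0.1]
width: 0.479
```

Request:
{"op": "servo_tool", "data": {
  "motion": [
    [[0.35, 1.7, -2.1], [0.021, -0.018, 0.088], 0],
    [[0.45, 1.6, -2.15], [0.021, -0.018, 0.088], 0],
    [[0.55, 1.5, -2.2], [0.021, -0.018, 0.088], 0],
    [[0.65, 1.4, -2.25], [0.021, -0.018, 0.088], 0],
    [[0.7, 1.3, -2.3], [0.021, -0.018, 0.088], 0],
    [[0.8, 1.2, -2.3], [0.021, -0.018, 0.088], 0],
    [[0.85, 1.1, -2.35], [0.021, -0.018, 0.088], 0],
    [[0.9, 0.95, -2.4], [0.021, -0.018, 0.088], 0]
  ]
}}

```text
time: 2.03
eef_pos: [0.371, -0.3619, 0.2595]
tcp_rot: [0.691, 0.185, -0.142, 0.685]
contact_force: [-1.7, -0.4, -1.5]
width: 0.013
```

```bash
python3 - <<'E'
from h import *
from bench import r
p=np.load("pose.npy");s=r.get_state();print(s)
rows(s,[.47,.15,.28],Rt(p,.15,-1),16)
E
```

```text
{'time': 2.0333, 'qpos': array([ 2.31839342,  0.61199558, -1.37781832,  2.25562511, -1.04046194,
        0.46494764,  0.50346113]), 'joint_vel': array([-0.34248377,  1.33742152, -0.04397821, -0.11468941, -0.01490244,
       -0.3259143 ,  0.43811876]), 'tau': array([  1.4990712 , -35.63103676, -13.77349108, -15.3415364 ,
        -1.26219984,   1.6923685 ,  -0.46768175]), 'eef_pos': array([ 0.37101805, -0.36193025,  0.25952582]), 'tcp_rot': array([ 0.69053356,  0.18451275, -0.14209322,  0.68478315]), 'contact_force': array([-1.66320976, -0.38127558, -1.45065786]), 'moment': array([-0.06937173,  1.18324388, -0.04766216]), 'width': 0.012665509220275711}
[0.69, 0.41, -3.16] [0.001, -0.006, 0.02]
[0.67, 0.4, -3.17] [0.001, -0.006, 0.02]
[0.66, 0.38, -3.17] [0.001, -0.006, 0.02]
[0.65, 0.37, -3.17] [0.001, -0.006, 0.02]
[0.64, 0.35, -3.18] [0.001, -0.006, 0.02]
[0.62, 0.34, -3.18] [0.001, -0.006, 0.02]
[0.61, 0.32, -3.19] [0.001, -0.006, 0.02]
[0.6, 0.31, -3.19] [0.001, -0.006, 0.02]
[0.58, 0.3, -3.2] [0.001, -0.006, 0.02]
[0.57, 0.28, -3.2] [0.001, -0.006, 0.02]
[0.55, 0.27, -3.2] [0.001, -0.006, 0.02]
[0.54, 0.26, -3.21] [0.001, -0.006, 0.02]
[0.52, 0.24, -3.21] [0.001, -0.006, 0.02]
[0.51, 0.23, -3.21] [0.001, -0.006, 0.02]
[0.49, 0.22, -3.22] [0.001, -0.006, 0.02]
[0.47, 0.21, -3.22] [0.001, -0.006, 0.02]
step mm 32.613335783839 deg 1.1908421298178449
```

Request:
{"op": "servo_tool", "data": {
  "motion": [
    [[-1.5, 2.5, -1], [0, 0, -0.08], 0],
    [[-1.5, 2.5, -1], [0, 0, -0.08], 0],
    [[-1, 2, -1], [0, 0.05, -0.08], 0],
    [[0, 1, -1], [0, 0.05, -0.08], 0],
    [[0, 0, 0], [0, 0, 0], 0],
    [[0, 0, 0], [0, 0, 0], 0],
    [[0, 0, 0], [0, 0, 0], 0],
    [[0, 0, 0], [0, 0, 0], 0]
  ]
}}

```text
time: 2.7
eef_pos: [0.3801, -0.3249, 0.3403]
tcp_rot: [0.663, 0.314, -0.195, 0.652]
contact_force: [-0.5, -0.6, -0.3]
width: 0.005
```

```bash
cat > fit.py <<'E'
from h import *
from bench import r
import itertools,json
from scipy.optimize import least_squares
s=r.get_state();print(s["qpos"].round(3),s["eef_pos"].round(3),s["tcp_rot"].round(3))
D=[([1.18408644,.46859556,-.04860785,1.53248832,.02406975,1.14098458,-.08230484],[.23646729,-.63225464,.22258082],[.40304401,.58095014,-.40304346,.58104081]),
([2.31839342,.61199558,-1.37781832,2.25562511,-1.04046194,.46494764,.50346113],[.37101805,-.36193025,.25952582],[.69053356,.18451275,-.14209322,.68478315]),
([*s["qpos"]],[*s["eef_pos"]],[*s["tcp_rot"]])]
json.dump(D,open("D.json","w"))
best=[]
for sg in itertools.product((1,-1),repeat=7):
    if sg[0]*sg[1]<0: pass
    M=[R.from_euler("ZYZYZYZ",np.array(d[0])*sg) for d in D]
    def f(v):
        L=R.from_euler("z",v[0]);T=R.from_rotvec(v[1:])
        return np.concatenate([((L*m*T).inv()*R.from_quat(d[2])).as_rotvec() for m,d in zip(M,D)])
    for psi in np.arange(-3,3.2,1.0):
        L=R.from_euler("z",psi);T=(L*M[0]).inv()*R.from_quat(D[0][2])
        o=least_squares(f,[psi,*T.as_rotvec()],max_nfev=30);best.append((o.cost,sg,o.x.round(3).tolist()))
best.sort(key=lambda b:b[0])
for b in best[:8]:print(b)
E
python3 fit.py
```

```text
[ 2.345  0.162 -1.337  2.06  -0.83   0.925  0.059] [ 0.38  -0.325  0.34 ] [ 0.663  0.314 -0.195  0.652]Traceback (most recent call last):
  File "fit.py", line 13, in <module>
    M=[R.from_euler("ZYZYZYZ",np.array(d[0])*sg) for d in D]
       ~~~~~~~~~~~~^^^^^^^^^^^^^^^^^^^^^^^^^^^^^
  File "scipy/spatial/transform/_rotation.pyx", line 1413, in scipy.spatial.transform._rotation.Rotation.from_euler
ValueError: Expected axis specification to be a non-empty string of upto 3 characters, got ZYZYZYZ
```

```bash
sed -i 's/M=\[R.from_euler("ZYZYZYZ",np.array(d\[0\])\*sg) for d in D\]/M=[eu(np.array(d[0])*sg) for d in D]/' fit.py
sed -i 's/^best=\[\]/eu=lambda q:R.from_euler("ZYZ",q[:3])*R.from_euler("YZY",q[3:6])*R.from_euler("z",q[6])\nbest=[]/' fit.py; time python3 fit.py
```

```text
[ 2.345  0.162 -1.337  2.06  -0.83   0.925  0.059] [ 0.38  -0.325  0.34 ] [ 0.663  0.314 -0.195  0.652]
(np.float64(1.4593370915195624e-17), (-1, -1, -1, -1, -1, -1, -1), [3.142, 2.221, 0.0, 2.221])
(np.float64(1.4593370967544954e-17), (-1, 1, -1, 1, -1, 1, -1), [0.0, 0.0, -1.571, 0.0])
(np.float64(1.4593370993978602e-17), (-1, -1, -1, -1, -1, -1, -1), [3.142, 2.221, 0.0, 2.221])
(np.float64(1.459337132914215e-17), (-1, -1, -1, -1, -1, -1, -1), [-3.142, -2.221, -0.0, -2.221])
(np.float64(1.4593371404998704e-17), (-1, 1, -1, 1, -1, 1, -1), [0.0, 0.0, -1.571, 0.0])
(np.float64(1.45933742216679e-17), (-1, -1, -1, -1, -1, -1, -1), [-3.142, -2.221, -0.0, -2.221])
(np.float64(1.459338940730601e-17), (-1, 1, -1, 1, -1, 1, -1), [0.0, 0.0, -1.571, 0.0])
(np.float64(1.459342972989703e-17), (-1, 1, -1, 1, -1, 1, -1), [0.0, 0.0, -1.571, 0.0])
real	0m18.967s
user	0m19.518s
sys	0m0.076s
```

```bash
cat > fk.py <<'E'
from h import *
import json
SG=np.array([-1,1,-1,1,-1,1,-1])
def frames(q):
    q=np.array(q)*SG
    f=R.from_euler("ZYZ",q[:3]);g=f*R.from_euler("y",q[3]);k=g*R.from_euler("ZYZ",q[4:7])
    return f,g,k
def A(q):
    f,g,k=[x.as_matrix() for x in frames(q)]
    return np.c_[[0,0,1],f[:,2],g[:,2],k[:,2],f[:,0],g[:,0]]
E
python3 - <<'E'
from fk import *
D=json.load(open("D.json"))
M=np.vstack([A(d[0]) for d in D]);b=np.concatenate([d[1] for d in D])
for n in(4,6):
    x,res,rk,sv=np.linalg.lstsq(M[:,:n],b,rcond=None);print(n,x.round(4),(M[:,:n]@x-b).round(4),rk)
E
```

```text
4 [0.2051 0.5596 0.4525 0.2913] [ 0.0341  0.026   0.002  -0.0033 -0.0099 -0.0001  0.0068 -0.0049 -0.0019] 4
6 [ 0.2085  0.5834  0.4694  0.2949 -0.0102  0.0204] [ 0.0377  0.0182  0.0021 -0.0051 -0.0007  0.0007  0.0071 -0.     -0.0027] 6
```

```bash
python3 - <<'E'
from fk import *
D=json.load(open("D.json"))
def B(q):
    f,g,k=[x.as_matrix() for x in frames(q)];s=R.from_euler("z",-q[0]).as_matrix()
    w=frames(q)[1].as_matrix()@R.from_euler("ZY",[-q[4],q[5]]).as_matrix()
    return dict(h=[0,0,1],fz=f[:,2],gz=g[:,2],kz=k[:,2],fy=f[:,1],fx=f[:,0],gx=g[:,0],sx=s[:,0],sy=s[:,1],wy=w[:,1],wx=w[:,0],ux=(R.from_matrix(s)*R.from_euler("y",q[1])).as_matrix()[:,0],bx=[1,0,0],by=[0,1,0])
b=np.concatenate([d[1] for d in D])
import itertools
base=["h","fz","gz","kz"]
for n in(1,2):
  out=[]
  for ex in itertools.combinations(["fy","fx","gx","sx","sy","wy","wx","ux","bx","by"],n):
    M=np.vstack([np.c_[tuple(B(d[0])[c] for c in base+list(ex))] for d in D])
    x=np.linalg.lstsq(M,b,rcond=None)[0];out.append((abs(M@x-b).max().round(5),ex,x.round(4)))
  out.sort(key=lambda o:o[0])
  for o in out[:6]:print(o)
E
```

```text
(np.float64(0.00713), ('wy',), array([ 0.2168,  0.5988,  0.4435,  0.3366, -0.039 ]))
(np.float64(0.01116), ('sy',), array([ 0.2259,  0.5558,  0.4745,  0.3003, -0.0333]))
(np.float64(0.01367), ('bx',), array([ 0.2424,  0.5518,  0.4715,  0.3208, -0.0397]))
(np.float64(0.02056), ('fy',), array([ 0.2367,  0.5541,  0.4465,  0.3227, -0.0305]))
(np.float64(0.02782), ('by',), array([ 0.2212,  0.5361,  0.435 ,  0.2968, -0.0224]))
(np.float64(0.03389), ('ux',), array([0.2284, 0.5446, 0.4456, 0.3018, 0.0148]))
(np.float64(6e-05), ('fy', 'sy'), array([ 0.2379,  0.5538,  0.467 ,  0.3145, -0.0155, -0.0266]))
(np.float64(0.00247), ('wy', 'ux'), array([ 0.2491,  0.5787,  0.4337,  0.3518, -0.0396,  0.0205]))
(np.float64(0.00334), ('sy', 'bx'), array([ 0.2381,  0.5531,  0.4773,  0.3121, -0.0235, -0.0194]))
(np.float64(0.00366), ('bx', 'by'), array([ 0.2329,  0.5986,  0.5238,  0.3294, -0.0677,  0.0499]))
(np.float64(0.00403), ('gx', 'sy'), array([ 0.2201,  0.5321,  0.4652,  0.3035, -0.0318, -0.0406]))
(np.float64(0.00412), ('fx', 'bx'), array([ 0.2329,  0.5953,  0.5129,  0.3469, -0.0497, -0.0462]))
```

```bash
cat >> fk.py <<'E'
LO=np.array([-2.59,-.33,-1.39,.1,-1.04,.21,-2.66]);HI=np.array([2.59,1.99,1.29,2.45,4.18,1.99,2.66])
T0=R.from_rotvec([0,-np.pi/2,0])
def fk(q):
    f,g,k=frames(q);F=f.as_matrix();s=R.from_euler("z",-q[0]).as_matrix()
    return np.array([0,0,.2379])+.5538*F[:,2]+.467*g.as_matrix()[:,2]+.3145*k.as_matrix()[:,2]-.0155*F[:,1]-.0266*s[:,1],k*T0
def err(q,P,Q):
    p,o=fk(q);return np.r_[P-p,(Q*o.inv()).as_rotvec()*.3]
def jac(q):
    J=np.zeros((6,7));e=1e-6;p0,o0=fk(q)
    for i in range(7):
        d=np.array(q,float);d[i]+=e;p,o=fk(d);J[:,i]=np.r_[(p-p0)/e,(o*o0.inv()).as_rotvec()/e*.3]
    return J
def family(P,Q):
    from scipy.optimize import least_squares
    out=[]
    for q3 in np.arange(-1.3,1.3,.2):
        for q1 in(-1.5,-.7,0,1,2):
            x0=np.array([q1,.5,q3,1.9,0.,.8,0.])
            o=least_squares(lambda q:np.r_[err(q,P,Q),1e-3*(q[2]-q3)],x0,bounds=(LO,HI),max_nfev=60)
            if abs(err(o.x,P,Q)).max()<1e-3 and not any(abs(o.x-z).max()<.05 for z in out):out.append(o.x)
    return out
E
python3 - <<'E'
from fk import *
p=np.load("pose.npy");W=lambda a:world(p,a)[0]
D=json.load(open("D.json"));print([abs(err(d[0],np.array(d[1]),R.from_quat(d[2]))).max() for d in D])
tg={"ins":(.0,.118,.245),"knock":(-.02,.162,.245),"end":(-.108,.155,.125),"pre":(-.12,.12,.33)}
for pitch in(.6,.75,.9):
  for dy in(0,.3):
    Q=Rt(p,pitch,-1,dy)
    for n,a in tg.items():
        F=family(W(a),Q);F.sort(key=lambda q:q[2])
        print(pitch,dy,n,len(F),*[f[[0,2,3,4,5]].round(1).tolist() for f in F[::3]])
E
```

```text
[np.float64(6.007870982685515e-05), np.float64(9.403783339156924e-05), np.float64(0.0001372302002964343)]
0.6 0 ins 7 [0.3, -1.2, 2.2, 1.8, 1.0] [-0.0, -0.7, 2.2, 1.8, 0.7] [-0.5, -0.1, 2.2, 1.8, 0.6]
0.6 0 knock 7 [0.3, -1.3, 2.1, 1.8, 1.2] [-0.1, -0.7, 2.2, 1.7, 0.8] [-0.6, -0.1, 2.2, 1.7, 0.6]
0.6 0 end 7 [0.1, -1.2, 2.4, 2.0, 1.5] [-0.3, -0.7, 2.4, 1.9, 1.1] [-0.8, -0.1, 2.4, 2.0, 0.8]
0.6 0 pre 0
0.6 0.3 ins 4 [0.5, -1.1, 2.2, 2.1, 0.6] [-0.0, -0.5, 2.2, 2.3, 0.4]
0.6 0.3 knock 4 [0.4, -1.1, 2.2, 2.0, 0.7] [-0.1, -0.5, 2.2, 2.2, 0.4]
0.6 0.3 end 2 [0.3, -1.3, 2.4, 2.2, 1.2]
0.6 0.3 pre 0
0.75 0 ins 0
0.75 0 knock 0
0.75 0 end 7 [0.1, -1.3, 2.3, 1.8, 1.3] [-0.2, -0.7, 2.3, 1.8, 0.9] [-0.7, -0.1, 2.3, 1.8, 0.6]
0.75 0 pre 0
0.75 0.3 ins 0
0.75 0.3 knock 0
0.75 0.3 end 5 [0.3, -1.3, 2.4, 2.0, 1.0] [-0.1, -0.7, 2.4, 2.2, 0.6]
0.75 0.3 pre 16 [1.0, -1.3, 2.2, -0.8, 0.3] [0.9, -1.2, 2.2, -0.6, 0.2] [0.4, -0.9, 2.2, 0.4, 0.2] [0.2, -0.7, 2.2, 0.6, 0.3] [-0.3, -0.3, 2.2, 0.8, 0.3] [-0.7, 0.0, 2.2, 0.9, 0.4]
0.9 0 ins 7 [-1.0, 0.5, 2.0, 0.6, 0.4] [-1.3, 0.9, 2.1, 0.3, 0.3] [-1.5, 1.1, 2.1, -0.1, 0.3]
0.9 0 knock 7 [-1.2, 0.7, 2.0, 0.6, 0.4] [-1.4, 0.9, 2.0, 0.3, 0.4] [-1.6, 1.2, 2.1, -0.1, 0.3]
0.9 0 end 9 [0.2, -1.3, 2.2, 1.6, 1.1] [0.1, -1.0, 2.2, 1.6, 0.9] [-0.3, -0.5, 2.2, 1.5, 0.6]
0.9 0 pre 0
0.9 0.3 ins 19 [0.4, -1.0, 2.0, 1.1, 0.5] [0.2, -0.7, 2.0, 0.9, 0.4] [0.0, -0.5, 2.0, 0.8, 0.3] [-0.2, -0.2, 2.0, 0.6, 0.3] [-0.7, 0.3, 2.1, 0.2, 0.2] [-1.1, 0.7, 2.1, -0.3, 0.2] [-1.3, 1.1, 2.1, -0.8, 0.3]
0.9 0.3 knock 15 [0.0, -0.6, 2.0, 0.9, 0.4] [-0.4, -0.1, 2.0, 0.7, 0.3] [-0.8, 0.3, 2.1, 0.4, 0.3] [-1.2, 0.8, 2.1, -0.0, 0.2] [-1.4, 1.0, 2.1, -0.4, 0.2]
0.9 0.3 end 2 [-0.2, -0.6, 2.3, 1.8, 0.4]
0.9 0.3 pre 19 [1.1, -1.3, 2.1, -0.6, 0.5] [0.5, -1.0, 2.1, 0.2, 0.4] [0.2, -0.7, 2.1, 0.3, 0.5] [-0.5, -0.1, 2.1, 0.4, 0.5] [-1.1, 0.5, 2.2, 0.6, 0.5] [-1.5, 0.8, 2.2, 0.8, 0.6] [-1.7, 1.0, 2.2, 0.9, 0.7]
```

```bash
cat > sim.py <<'E'
from fk import *
from scipy.optimize import lsq_linear
VM=.7*np.array([2.57,2.57,3.14,3.14,3.14,3.14,3.14])
def step(q,P,Q,sub=6,mode="dls",lam=.02):
    for _ in range(sub):
        e=err(q,P,Q);J=jac(q);dt=1/12/sub
        if mode=="dls": dq=J.T@np.linalg.solve(J@J.T+lam**2*np.eye(6),e)
        else:
            lo=np.maximum(LO-q,-VM*dt)-1e-9;hi=np.minimum(HI-q,VM*dt)+1e-9
            dq=lsq_linear(np.r_[J,lam*np.eye(7)],np.r_[e,np.zeros(7)],(lo,hi)).x
        k=max(1,(abs(dq)/(VM*dt)).max());q=np.clip(q+dq/k,LO,HI)
    return q
def run(q,rows,mode,lam=.02,v=False):
    P,Q=fk(q);tr=[]
    for t,w in rows:
        P=P+Q.apply(np.array(t)/100);Q=Q*R.from_rotvec(w);q=step(q,P,Q,6,mode,lam)
        P1,Q1=fk(q);tr.append((q,np.linalg.norm(P1-P)))
    return q,tr
E
python3 - <<'E'
from sim import *
D=json.load(open("D.json"));w=[.021,-.018,.088]
A1=[[-0.7,1.9,-1.85],[-.55,1.9,-1.85],[-.4,1.9,-1.9],[-.3,1.9,-1.95],[-.15,1.9,-1.95],[0,1.85,-2],[.1,1.8,-2.05],[.25,1.75,-2.1]]
A2=[[.35,1.7,-2.1],[.45,1.6,-2.15],[.55,1.5,-2.2],[.65,1.4,-2.25],[.7,1.3,-2.3],[.8,1.2,-2.3],[.85,1.1,-2.35],[.9,.95,-2.4]]
B=[([-1.5,2.5,-1],[0,0,-.08])]*2+[([-1,2,-1],[0,.05,-.08]),([0,1,-1],[0,.05,-.08])]+[([0,0,0],[0,0,0])]*4
for m in("dls","box"):
  for lam in(.005,.05,.15):
    q=np.array(D[0][0]);q1,_=run(q,[(a,w) for a in A1],m,lam);q2,_=run(q1,[(a,w) for a in A2],m,lam);q3,_=run(np.array(D[1][0]),B,m,lam)
    print(m,lam);
    for z in(q1,q2,q3):print("  ",z.round(2),fk(z)[0].round(3),fk(z)[1].as_quat().round(2))
E
```

```text
dls 0.005
   [ 1.47  0.18 -0.28  2.01 -0.84  0.91  0.33] [ 0.327 -0.441  0.277] [ 0.6   0.33 -0.25  0.69]
   [ 1.61  0.07 -0.4   2.36 -1.04  1.01  0.86] [ 0.295 -0.253  0.228] [ 0.55  0.36 -0.11  0.74]
   [ 2.39  0.12 -1.37  2.03 -0.79  0.97 -0.01] [ 0.377 -0.323  0.349] [ 0.66  0.33 -0.22  0.64]
dls 0.05
   [ 1.47  0.18 -0.28  2.01 -0.84  0.91  0.33] [ 0.327 -0.441  0.277] [ 0.6   0.33 -0.25  0.69]
   [ 1.6   0.06 -0.4   2.35 -1.04  1.01  0.82] [ 0.3   -0.256  0.234] [ 0.56  0.36 -0.12  0.74]
   [ 2.39  0.12 -1.37  2.03 -0.79  0.97 -0.01] [ 0.377 -0.323  0.349] [ 0.66  0.33 -0.22  0.64]
dls 0.15
   [ 1.46  0.18 -0.27  2.01 -0.83  0.91  0.32] [ 0.328 -0.442  0.278] [ 0.6   0.33 -0.25  0.69]
   [ 1.55  0.03 -0.39  2.29 -1.04  1.02  0.62] [ 0.326 -0.269  0.264] [ 0.59  0.35 -0.14  0.71]
   [ 2.39  0.12 -1.37  2.03 -0.8   0.97 -0.01] [ 0.376 -0.323  0.349] [ 0.66  0.33 -0.22  0.64]
box 0.005
   [ 1.71  0.2  -0.56  2.   -0.78  0.87  0.28] [ 0.327 -0.441  0.277] [ 0.6   0.33 -0.25  0.69]
   [ 2.25  0.71 -1.39  2.21 -1.04  0.65  0.54] [ 0.402 -0.312  0.308] [0.7  0.2  0.   0.68]
   [ 2.36  0.1  -1.33  2.03 -0.81  0.98  0.01] [ 0.377 -0.323  0.349] [ 0.66  0.33 -0.22  0.64]
box 0.05
   [ 1.7   0.2  -0.55  2.   -0.78  0.87  0.28] [ 0.327 -0.441  0.277] [ 0.6   0.33 -0.25  0.69]
   [ 2.25  0.71 -1.39  2.21 -1.04  0.65  0.54] [ 0.402 -0.312  0.308] [0.7  0.2  0.   0.68]
   [ 2.38  0.11 -1.36  2.03 -0.8   0.97 -0.  ] [ 0.377 -0.323  0.349] [ 0.66  0.33 -0.22  0.64]
box 0.15
   [ 1.64  0.2  -0.48  2.   -0.78  0.89  0.28] [ 0.328 -0.442  0.278] [ 0.6   0.33 -0.25  0.69]
   [ 2.25  0.68 -1.39  2.21 -1.04  0.65  0.51] [ 0.405 -0.312  0.311] [ 0.71  0.2  -0.01  0.68]
   [ 2.4   0.12 -1.38  2.03 -0.79  0.97 -0.01] [ 0.377 -0.323  0.349] [ 0.66  0.33 -0.22  0.64]
```

```bash
cat >> sim.py <<'E'
p=np.load("pose.npy")
def plan(q,wps,verbose=True):
    """wps: (box xyz or ('w',xyz), dyaw, pitch, n) -> list of rows"""
    P,Q=fk(q);out=[]
    for pos,dy,pt,n in wps:
        T=np.array(pos[1]) if pos[0]=="w" else world(p,pos)[0]
        Qt=Rt(p,pt,-1,dy);w=(Q.inv()*Qt).as_rotvec()/n;d=(T-P)/n
        mx=0
        for i in range(n):
            out.append((Q.inv().apply(d)*100,w));P=P+d;Q=Q*R.from_rotvec(w);q=step(q,P,Q,4,"box",.05)
            mx=max(mx,abs(err(q,P,Q)).max())
        if verbose:print(pos,dy,pt,n,"| q",q.round(2),"err",abs(err(q,P,Q)).max().round(4),"max",round(mx,3),"mm/row",(np.linalg.norm(d)*1e3).round(),"deg",np.degrees(np.linalg.norm(w)).round(1))
    return out,q
E
python3 - <<'E'
from sim import *
from bench import r
q0=r.get_state()["qpos"]
for pt in(.6,.75,.9):
  for dy in(0,-.2,-.4):
    print("PITCH",pt,dy)
    try: plan(q0,[(("w",(.42,-.2,.4)),-.4,1.3,8),(("w",(.5,.1,.4)),0,1.3,10),(("w",(.48,.25,.40)),dy,1.2,8),((-.12,.12,.37),dy,.9,8),((-.06,.12,.295),dy,pt,8),((.0,.12,.245),dy,pt,4),((-.0,.16,.245),dy,pt,4),((-.108,.155,.125),dy,pt,20)])
    except Exception as e:print(e)
E
```

```text
PITCH 0.6 0
('w', (0.42, -0.2, 0.4)) -0.4 1.3 8 | q [ 1.96 -0.33 -1.17  1.85 -0.46  1.2  -1.08] err 0.0124 max 0.012 mm/row 18.0 deg 5.8
('w', (0.5, 0.1, 0.4)) 0 1.3 10 | q [ 1.46 -0.33 -1.39  1.78 -0.36  1.16 -1.48] err 0.0023 max 0.002 mm/row 31.0 deg 2.3
('w', (0.48, 0.25, 0.4)) 0 1.2 8 | q [ 1.09 -0.33 -1.39  1.8  -0.23  1.02 -1.87] err 0.0107 max 0.011 mm/row 19.0 deg 0.7
(-0.12, 0.12, 0.37) 0 0.9 8 | q [ 1.01 -0.33 -1.36  1.99 -0.05  0.61 -2.03] err 0.0 max 0.008 mm/row 7.0 deg 2.1
(-0.06, 0.12, 0.295) 0 0.6 8 | q [ 1.   -0.3  -1.39  2.19  0.43  0.21 -2.49] err 0.042 max 0.042 mm/row 12.0 deg 2.1
(0.0, 0.12, 0.245) 0 0.6 4 | q [ 0.98 -0.   -1.39  2.16  0.83  0.23 -2.66] err 0.0737 max 0.074 mm/row 20.0 deg 0.0
(-0.0, 0.16, 0.245) 0 0.6 4 | q [ 0.39  0.23 -0.95  2.01  0.93  0.42 -2.66] err 0.0746 max 0.075 mm/row 10.0 deg 0.0
(-0.108, 0.155, 0.125) 0 0.6 20 | q [-1.85  0.76  1.27  2.24  0.12  0.21 -2.66] err 0.0476 max 0.088 mm/row 8.0 deg 0.0
PITCH 0.6 -0.2
('w', (0.42, -0.2, 0.4)) -0.4 1.3 8 | q [ 1.96 -0.33 -1.17  1.85 -0.46  1.2  -1.08] err 0.0124 max 0.012 mm/row 18.0 deg 5
[... 7026 characters left out ...]
-0.4 1.2 8 | q [ 1.04 -0.33 -1.39  1.79 -0.1   1.07 -2.36] err 0.0236 max 0.024 mm/row 19.0 deg 3.0
(-0.12, 0.12, 0.37) -0.4 0.9 8 | q [ 0.95 -0.33 -1.39  1.95  0.22  0.77 -2.62] err 0.0209 max 0.023 mm/row 7.0 deg 2.1
(-0.06, 0.12, 0.295) -0.4 0.9 8 | q [ 1.05 -0.33 -1.39  2.08  0.1   0.53 -2.45] err 0.0606 max 0.061 mm/row 12.0 deg 0.0
(0.0, 0.12, 0.245) -0.4 0.9 4 | q [ 1.13 -0.33 -1.39  2.13 -0.09  0.4  -2.22] err 0.1056 max 0.106 mm/row 20.0 deg 0.0
(-0.0, 0.16, 0.245) -0.4 0.9 4 | q [ 1.08 -0.33 -1.39  2.12 -0.08  0.41 -2.28] err 0.113 max 0.113 mm/row 10.0 deg 0.0
(-0.108, 0.155, 0.125) -0.4 0.9 20 | q [ 0.93 -0.33 -1.39  2.33  0.03  0.31 -2.5 ] err 0.1085 max 0.112 mm/row 8.0 deg 0.0
```

```bash
nproc; cat > fast.py <<'E'
import numpy as np
from sim import LO,HI,VM,p,world
from scipy.spatial.transform import Rotation as R
def rz(a):c,s=np.cos(a),np.sin(a);return np.array([[c,-s,0],[s,c,0],[0,0,1.]])
def ry(a):c,s=np.cos(a),np.sin(a);return np.array([[c,0,s],[0,1,0],[-s,0,c]])
T0=ry(-np.pi/2)
def fkj(q):
    A=rz(-q[0]);B=A@ry(q[1]);F=B@rz(-q[2]);G=F@ry(q[3]);H=G@rz(-q[4]);K=H@ry(q[5]);L=K@rz(-q[6])
    s=np.array([0,0,.2379])-.0266*A[:,1];e=s+.5538*F[:,2]-.0155*F[:,1];w=e+.467*G[:,2];t=w+.3145*K[:,2]
    ax=[-np.array([0,0,1.]),A[:,1],-B[:,2],F[:,1],-G[:,2],H[:,1],-K[:,2]];o=[s,s,s,e,w,w,w];o[0]=np.zeros(3)
    J=np.array([np.r_[np.cross(a,t-c),.3*a] for a,c in zip(ax,o)]).T
    return t,L@T0,J
def rv(M):
    return R.from_matrix(M).as_rotvec()
def step(q,P,Q,sub=3,lam=.05):
    for _ in range(sub):
        t,M,J=fkj(q);e=np.r_[P-t,.3*rv(Q@M.T)];dt=1/12/sub
        lo=np.maximum(LO-q,-VM*dt);hi=np.minimum(HI-q,VM*dt);fr=np.ones(7,bool);dq=np.zeros(7)
        for _ in range(5):
            Jf=J[:,fr];x=np.linalg.solve(Jf.T@Jf+lam**2*np.eye(fr.sum())*.05,Jf.T@(e-J[:,~fr]@dq[~fr]));d=dq.copy();d[fr]=x
            bad=fr&((d<lo-1e-12)|(d>hi+1e-12))
            if not bad.any():dq=d;break
            dq=np.clip(d,lo,hi);fr=fr&~bad
            if not fr.any():break
        q=np.clip(q+np.clip(dq,lo,hi),LO,HI)
    t,M,_=fkj(q);return q,max(abs(P-t).max(),abs(rv(Q@M.T)).max()*.2)
def ori(yaw,pt,sg):
    x=np.array([np.cos(yaw)*np.cos(pt),np.sin(yaw)*np.cos(pt),-np.sin(pt)]);z=sg*np.array([-np.sin(yaw),np.cos(yaw),0]);return np.c_[x,np.cross(z,x),z]
def go(q,P,Q,T,Qt,n):
    w=rv(Q.T@Qt)/n;d=(T-P)/n;S=R.from_rotvec(w).as_matrix();rows=[];es=[]
    for i in range(n):
        rows.append((Q.T@d*100,w));P=P+d;Q=Q@S;q,e=step(q,P,Q);es.append(e)
    return q,P,Q,rows,es
def tip_pose(th,d,g,y,pt):
    """box-frame TCP: lip at d along the finger's top from its tip, g below"""
    c,s=np.cos(pt),np.sin(pt);h=.0095+g
    return np.array([.09-.2*np.cos(th)+d*c-h*s,y,.14+.2*np.sin(th)-d*s-h*c])
def work(q,P,Q,pt,pt2,dy,sg,es_all,rows_all,log=None):
    yw=p[2]+dy
    seq=[(tip_pose(.867,-.03,.012,.118,pt),pt,8)]if 0 else []
    seq+=[(tip_pose(.867,-.02,.012,.118,pt),pt,None,"pre"),(tip_pose(.867,.04,.009,.118,pt),pt,6,"ins"),(tip_pose(.867,.04,.009,.162,pt),pt,3,"knock"),(tip_pose(.867,.04,.009,.162,pt),pt,4,"wait")]
    for i in range(1,6):
        f=i/5;a=pt+(pt2-pt)*f;seq.append((tip_pose(.83*(1-f),.04-.028*f,0,.162-.012*f,a),a,6,"low%d"%i))
    for pos,a,n,nm in seq:
        T=world(p,pos)[0];Qt=ori(yw,a,sg)
        if n is None:n=int(max(np.ceil(np.linalg.norm(T-P)/.03),np.ceil(np.linalg.norm(rv(Q.T@Qt))/.1),1))
        q,P,Q,rw,es=go(q,P,Q,T,Qt,n);rows_all+=[(nm,*x) for x in rw];es_all.append((nm,max(es),es[-1],q))
    return q
E
cat > search.py <<'E'
from fast import *
import sys,pickle,time
from multiprocessing import Pool
def trial(a):
    q0,seed=a;g=np.random.default_rng(seed);q=q0.copy();P,Q,_=fkj(q)
    sg=g.choice([-1,1]);pt=g.uniform(.5,.95);pt2=g.uniform(.5,.95);dy=g.uniform(-.4,.3);wps=[];E=[]
    for k in range(g.integers(1,4)):
        rr=g.uniform(.42,.75);az=g.uniform(-.7,.7);z=g.uniform(.3,.65);T=np.array([rr*np.cos(az),rr*np.sin(az),z])
        if T[0]>.5 and z<.5:T[0]=.5
        wps.append((T,g.uniform(-1.3,1.3)+ (0),g.uniform(.3,1.57)))
    try:
        pre=[]
        for T,yw,a_ in wps:
            Qt=ori(yw,a_,sg);n=int(max(np.ceil(np.linalg.norm(T-P)/.03),np.ceil(np.linalg.norm(rv(Q.T@Qt))/.1)))
            q,P,Q,rw,es=go(q,P,Q,T,Qt,n);pre.append((max(es),n,q))
        rows=[];work(q,P,Q,pt,pt2,dy,sg,E,rows)
    except np.linalg.LinAlgError:return None
    sc=max(e[1] for e in E[1:])+.3*max([E[0][1]]+[x[0] for x in pre])+.0005*sum(x[1] for x in pre)
    return sc,seed,sg,pt,pt2,dy,wps,pre,E
if __name__=="__main__":
    from bench import r
    q0=np.array(r.get_state()["qpos"]);t=time.time();best=[]
    with Pool() as po:
        for res in po.imap_unordered(trial,((q0,s) for s in range(10**6)),chunksize=4):
            if res:best.append(res);best.sort(key=lambda x:x[0]);best=best[:6];
            if time.time()-t>float(sys.argv[1]):po.terminate();break
    for b in best:
        print("SC",round(b[0],4),b[1],"sg",b[2],"p",round(b[3],2),round(b[4],2),"dy",round(b[5],2))
        for w,x in zip(b[6],b[7]):print("   ",w[0].round(2),round(w[1],2),round(w[2],2),"|",round(x[0],4),x[1],x[2].round(2))
        for e in b[8]:
            if e[0] in("pre","ins","knock","low5"):print("    ",e[0],round(e[1],4),round(e[2],4),e[3].round(2))
    pickle.dump(best,open("best.pkl","wb"))
E
time OMP_NUM_THREADS=1 python3 search.py 150
```

```text
4
SC 0.011 12 sg 1 p 0.93 0.59 dy -0.27
    [ 0.5  -0.2   0.53] -1.0 1.44 | 0.0 22 [ 1.31  0.28 -1.39  1.34  0.4   1.68  0.56]
     pre 0.0 0.0 [ 0.38  0.4  -1.34  1.94  1.14  1.16 -0.18]
     ins 0.0 0.0 [ 0.3   0.51 -1.24  1.94  1.26  1.15 -0.24]
     knock 0.0 0.0 [ 0.18  0.55 -1.21  1.88  1.27  1.21 -0.28]
     low5 0.0 0.0 [-0.19  0.7  -0.98  2.24  1.72  1.46 -1.  ]
SC 0.012 1052 sg 1 p 0.72 0.69 dy 0.25
    [ 0.5  -0.33  0.48] -1.3 0.53 | 0.0001 24 [ 1.24  0.06 -1.19  1.88  1.19  1.15 -0.15]
     pre 0.0001 0.0 [ 0.64  0.14 -1.25  2.2   1.45  0.39 -0.03]
     ins 0.0 0.0 [ 0.51  0.34 -1.17  2.16  1.7   0.53 -0.18]
     knock 0.0 0.0 [ 0.39  0.39 -1.17  2.12  1.67  0.64 -0.19]
     low5 0.0 0.0 [ 0.21  0.61 -1.13  2.4   2.11  0.98 -0.71]
SC 0.0135 364 sg 1 p 0.81 0.5 dy -0.27
    [0.45 0.13 0.45] -0.72 1.01 | 0.0018 26 [ 0.78 -0.21 -1.24  1.79  0.34  1.22  0.3 ]
     pre 0.0012 0.0 [ 0.26  0.33 -1.2   2.01  1.23  1.1  -0.3 ]
     ins 0.0 0.0 [ 0.2   0.45 -1.12  1.99  1.36  1.1  -0.36]
     knock 0.0 0.0 [ 0.09  0.5  -1.1   1.93  1.36  1.18 -0.38]
     low5 0.0 0.0 [-0.27  0.71 -
[... 591 characters left out ...]
 -0.5 ]
     ins 0.0 0.0 [ 0.2   0.52 -1.19  2.06  1.59  1.24 -0.52]
     knock 0.0 0.0 [ 0.09  0.57 -1.17  2.    1.58  1.31 -0.53]
     low5 0.0 0.0 [-0.18  0.76 -1.01  2.26  1.79  1.56 -1.03]
SC 0.0166 565 sg 1 p 0.75 0.94 dy 0.14
    [0.5  0.02 0.49] -0.84 1.19 | 0.0 24 [ 1.5  -0.33 -1.37  1.61 -0.06  1.31  0.82]
    [ 0.5  -0.02  0.44] -0.75 0.68 | 0.0001 6 [ 0.93 -0.33 -1.12  2.01  0.59  0.82  0.27]
     pre 0.0054 0.0 [ 0.61  0.2  -1.32  2.16  1.36  0.59 -0.05]
     ins 0.0 0.0 [ 0.46  0.37 -1.2   2.13  1.57  0.69 -0.17]
     knock 0.0 0.0 [ 0.34  0.42 -1.19  2.08  1.57  0.79 -0.19]
     low5 0.0 0.0 [ 0.24  0.54 -1.15  2.24  1.6   0.83 -0.36]
real	2m31.762s
user	9m36.910s
sys	0m0.321s
```

```bash
cat > route.py <<'E'
from fast import *
from bench import r
s=r.get_state();q0=np.array(s["qpos"]);q=q0;P,Q,_=fkj(q);print(P,s["eef_pos"])
def W(T,yw,pt,sg=1):return np.array(T),ori(yw,pt,sg)
for pt,pt2 in((.75,.75),(.75,.85)):
  for dy in(0,-.15):
    q=q0;P,Q,_=fkj(q);allr=[];print("==",pt,pt2,dy)
    for T,Qt in(W((.5,-.2,.53),-1,1.44),W((.49,.19,.38),p[2]+dy-.15,.85)):
        n=int(max(np.ceil(np.linalg.norm(T-P)/.03),np.ceil(np.linalg.norm(rv(Q.T@Qt))/.11)));q,P,Q,rw,es=go(q,P,Q,T,Qt,n);print(n,max(es).round(4),q.round(2));allr+=rw
    E=[];rr=[];work(q,P,Q,pt,pt2,dy,1,E,rr)
    for e in E:print(e[0],round(e[1],4),e[3].round(2))
    print(sum(x[0]=="pre" for x in rr))
    if pt2==.75 and dy==0:
        keep=allr
for t,w in keep:print(np.round(t,1).tolist(),np.round(w,3).tolist())
E
python3 route.py
```

```text
[ 0.38003134 -0.32497483  0.34048605] [ 0.38005032 -0.32491193  0.34034882]
== 0.75 0.75 0
20 0.0 [ 1.31  0.29 -1.39  1.34  0.41  1.67  0.56]
14 0.0006 [ 0.82 -0.33 -1.24  2.02  0.21  0.66  0.75]
pre 0.1304 [ 1.27 -0.33 -1.39  2.17 -0.1   0.21  1.12]
ins 0.2531 [ 1.47 -0.33 -1.39  2.17 -0.47  0.21  1.48]
knock 0.2994 [ 1.52 -0.33 -1.39  2.14 -0.28  0.21  1.3 ]
wait 0.3071 [ 1.52 -0.33 -1.39  2.14 -0.16  0.21  1.18]
low1 0.3075 [ 1.42 -0.33 -1.39  2.23 -0.04  0.21  1.18]
low2 0.2939 [ 1.42 -0.33 -1.39  2.24  0.33  0.21  0.57]
low3 0.3234 [ 1.42 -0.33 -1.39  2.36  0.57  0.21  0.32]
low4 0.3539 [ 1.32 -0.28 -1.39  2.45  1.67  0.33 -0.78]
low5 0.3669 [ 0.52  0.62 -1.33  2.39  1.79  1.31 -0.66]
4
== 0.75 0.75 -0.15
20 0.0 [ 1.31  0.29 -1.39  1.34  0.41  1.67  0.56]
14 0.0009 [ 0.92 -0.33 -1.39  1.98  0.31  0.75  0.52]
pre 0.1555 [ 1.32 -0.33 -1.39  2.16 -0.18  0.27  1.01]
ins 0.2541 [ 1.52 -0.33 -1.39  2.23 -0.55  0.21  1.38]
knock 0.3255 [ 1.57 -0.33 -1.39  2.14 -0.37  0.21  1.19]
wait 0.3255 [ 1.57 -0.33 -1.39  2.14 -0.37  0.21  1.19]
low1 0.3242 [ 1.47 -0.33 -1.39  2.22  0.37  0.21  0.
[... 2167 characters left out ...]
7, 0.033, -0.035]
[-0.9, 0.4, 0.9] [-0.097, 0.033, -0.035]
[-0.9, 0.3, 0.9] [-0.097, 0.033, -0.035]
[-0.9, 0.2, 0.9] [-0.097, 0.033, -0.035]
[0.8, 2.5, 1.4] [-0.053, -0.024, -0.04]
[0.7, 2.5, 1.6] [-0.053, -0.024, -0.04]
[0.6, 2.4, 1.7] [-0.053, -0.024, -0.04]
[0.6, 2.3, 1.8] [-0.053, -0.024, -0.04]
[0.5, 2.2, 1.9] [-0.053, -0.024, -0.04]
[0.5, 2.2, 2.0] [-0.053, -0.024, -0.04]
[0.5, 2.1, 2.1] [-0.053, -0.024, -0.04]
[0.4, 2.0, 2.2] [-0.053, -0.024, -0.04]
[0.4, 1.9, 2.3] [-0.053, -0.024, -0.04]
[0.4, 1.8, 2.4] [-0.053, -0.024, -0.04]
[0.4, 1.7, 2.5] [-0.053, -0.024, -0.04]
[0.4, 1.5, 2.5] [-0.053, -0.024, -0.04]
[0.4, 1.4, 2.6] [-0.053, -0.024, -0.04]
[0.4, 1.3, 2.7] [-0.053, -0.024, -0.04]
```

```bash
cat > route.py <<'E'
from fast import *
from bench import r
import sys
YS=[-.0375,.0375];pts=[(a,b,c) for a in(0,-.03) for b in(-.0095,.0095) for c in(-.015,.015)]+[(a,b,c) for a in(-.07,-.15) for b in YS for c in(-.095,-.04,.04,.095)]
pts=np.array(pts)
def clear(P,Q,th=.867):
    X=P+pts@Q.T;c,s=np.cos(p[2]),np.sin(p[2]);d=X-[p[0],p[1],0];b=np.c_[c*d[:,0]+s*d[:,1],-s*d[:,0]+c*d[:,1],d[:,2]]
    u=-(b[:,0]-.09)*np.cos(th)+(b[:,2]-.14)*np.sin(th);n=(b[:,0]-.09)*np.sin(th)+(b[:,2]-.14)*np.cos(th)
    dx=np.maximum(0,np.maximum(u-.2,-u));dy=np.maximum(0,abs(b[:,1])-.166);dz=np.maximum(0,np.maximum(-n,n-.012))
    return np.sqrt(dx**2+dy**2+dz**2).min()
def test(q,wps,pt,pt2,dy,show=False,rate=(.03,.11)):
    P,Q,_=fkj(q);rows=[];o=[]
    for nm,T,yw,a in wps:
        T=np.array(T);Qt=ori(yw,a,1);n=int(max(np.ceil(np.linalg.norm(T-P)/rate[0]),np.ceil(np.linalg.norm(rv(Q.T@Qt))/rate[1])))
        q,P,Q,rw,es=go(q,P,Q,T,Qt,n);rows+=[(nm,*x) for x in rw];o.append((nm,max(es),es[-1],q))
    q=work(q,P,Q,pt,pt2,dy,1,o,rows);return rows,o
def clr(q,rows):
    P,Q,_=fkj(q);d={}
    for nm,t,w in rows:
        P=P+Q@(t/100);Q=Q@R.from_rotvec(w).as_matrix();d[nm]=min(d.get(nm,9),clear(P,Q))
    return {k:round(v*1e3) for k,v in d.items() if k[:3]!="low"}
E
cat > t.py <<'E'
from route import *
q0=np.array(r.get_state()["qpos"])
A=("A",(.5,-.2,.53),-1,1.44)
for B in([],[("B",(.5,.16,.36),-.6,.9)],[("B",(.52,.16,.36),-.8,.8)],[("B",(.53,.19,.34),-.6,.9)]):
  for pt,pt2,dy in((.75,.75,0),(.8,.8,-.1),(.8,.8,-.2)):
    rows,o=test(q0,[A]+B,pt,pt2,dy);print(B,pt,dy,"err",[(e[0],round(e[1],3)) for e in o if e[1]>.002],clr(q0,rows),len(rows),"q6",[e[3][5].round(2) for e in o[1:]])
E
python3 t.py
```

```text
[] 0.75 0 err [('pre', np.float64(0.154)), ('ins', np.float64(0.256)), ('knock', np.float64(0.286)), ('wait', np.float64(0.277)), ('low1', np.float64(0.279)), ('low2', np.float64(0.255)), ('low3', np.float64(0.256)), ('low4', np.float64(0.267)), ('low5', np.float64(0.282))] {'A': 259, 'pre': 23, 'ins': 4, 'knock': 4, 'wait': 4} 80 q6 [np.float64(0.22), np.float64(0.21), np.float64(0.21), np.float64(0.21), np.float64(0.21), np.float64(0.21), np.float64(0.21), np.float64(0.21), np.float64(0.21)]
[] 0.8 -0.1 err [('pre', np.float64(0.164)), ('ins', np.float64(0.27)), ('knock', np.float64(0.313)), ('wait', np.float64(0.312)), ('low1', np.float64(0.318)), ('low2', np.float64(0.295)), ('low3', np.float64(0.311)), ('low4', np.float64(0.352)), ('low5', np.float64(0.383))] {'A': 259, 'pre': 22, 'ins': 5, 'knock': 5, 'wait': 7} 79 q6 [np.float64(0.35), np.float64(0.21), np.float64(0.21), np.float64(0.21), np.float64(0.21), np.float64(0.21), np.float64(0.21), np.float64(0.21), np.float64(0.21)]
[] 0.8 -0.2 err [] {'A': 259, 'pre': 21, 'ins': 4, 'knock': 4, 'wait': 9} 79 q6 [np.float64(1.05), np
[... 3026 characters left out ...]
, np.float64(1.0), np.float64(1.02), np.float64(1.06), np.float64(1.1), np.float64(1.14)]
[('B', (0.53, 0.19, 0.34), -0.6, 0.9)] 0.8 -0.1 err [] {'A': 259, 'B': 72, 'pre': 22, 'ins': 5, 'knock': 5, 'wait': 7} 83 q6 [np.float64(1.42), np.float64(0.99), np.float64(1.01), np.float64(1.09), np.float64(1.09), np.float64(1.09), np.float64(1.1), np.float64(1.12), np.float64(1.14), np.float64(1.17)]
[('B', (0.53, 0.19, 0.34), -0.6, 0.9)] 0.8 -0.2 err [] {'A': 259, 'B': 72, 'pre': 21, 'ins': 4, 'knock': 4, 'wait': 9} 82 q6 [np.float64(1.42), np.float64(1.13), np.float64(1.14), np.float64(1.21), np.float64(1.21), np.float64(1.21), np.float64(1.22), np.float64(1.23), np.float64(1.25), np.float64(1.26)]
```

```bash
cat > t2.py <<'E'
from route import *
q0=np.array(r.get_state()["qpos"])
rows,o=test(q0,[("A",(.5,-.2,.53),-1,1.44),("B",(.52,.16,.36),-.8,.8)],.85,.85,-.1)
print("err",[(e[0],round(e[1],4)) for e in o],clr(q0,rows),[e[3].round(2).tolist() for e in o[:3]])
for n,t,w in rows:
    if n in"AB":print(n,np.round(t,2).tolist(),np.round(w,3).tolist())
E
python3 t2.py
```

```text
err [('A', np.float64(0.0)), ('B', np.float64(0.0003)), ('pre', np.float64(0.0)), ('ins', np.float64(0.0)), ('knock', np.float64(0.0)), ('wait', np.float64(0.0)), ('low1', np.float64(0.0)), ('low2', np.float64(0.0)), ('low3', np.float64(0.0)), ('low4', np.float64(0.0)), ('low5', np.float64(0.0))] {'A': 259, 'B': 89, 'pre': 22, 'ins': 7, 'knock': 7, 'wait': 9} [[1.31, 0.29, -1.39, 1.34, 0.41, 1.67, 0.56], [0.3, 0.41, -1.39, 1.86, 1.11, 1.62, -0.55], [0.49, 0.35, -1.39, 2.04, 1.24, 0.98, -0.11]]
A [-0.09, 1.13, -0.6] [-0.097, 0.033, -0.035]
A [-0.12, 1.18, -0.49] [-0.097, 0.033, -0.035]
A [-0.14, 1.22, -0.37] [-0.097, 0.033, -0.035]
A [-0.18, 1.24, -0.26] [-0.097, 0.033, -0.035]
A [-0.21, 1.26, -0.14] [-0.097, 0.033, -0.035]
A [-0.25, 1.26, -0.03] [-0.097, 0.033, -0.035]
A [-0.3, 1.25, 0.08] [-0.097, 0.033, -0.035]
A [-0.34, 1.22, 0.19] [-0.097, 0.033, -0.035]
A [-0.39, 1.19, 0.3] [-0.097, 0.033, -0.035]
A [-0.45, 1.14, 0.4] [-0.097, 0.033, -0.035]
A [-0.5, 1.08, 0.49] [-0.097, 0.033, -0.035]
A [-0.55, 1.01, 0.57] [-0.097, 0.033, -0.035]
A [-0.61, 0.93, 0.65] [-0.097, 0.033, -0.035]
A 
[... 263 characters left out ...]
, -0.035]
A [-0.93, 0.19, 0.86] [-0.097, 0.033, -0.035]
B [0.93, 2.23, 1.51] [-0.013, -0.006, -0.046]
B [0.84, 2.25, 1.53] [-0.013, -0.006, -0.046]
B [0.75, 2.26, 1.56] [-0.013, -0.006, -0.046]
B [0.65, 2.27, 1.58] [-0.013, -0.006, -0.046]
B [0.56, 2.28, 1.61] [-0.013, -0.006, -0.046]
B [0.47, 2.28, 1.64] [-0.013, -0.006, -0.046]
B [0.37, 2.28, 1.66] [-0.013, -0.006, -0.046]
B [0.28, 2.27, 1.69] [-0.013, -0.006, -0.046]
B [0.19, 2.26, 1.72] [-0.013, -0.006, -0.046]
B [0.09, 2.25, 1.75] [-0.013, -0.006, -0.046]
B [0.0, 2.23, 1.78] [-0.013, -0.006, -0.046]
B [-0.09, 2.2, 1.81] [-0.013, -0.006, -0.046]
B [-0.17, 2.17, 1.83] [-0.013, -0.006, -0.046]
B [-0.26, 2.14, 1.86] [-0.013, -0.006, -0.046]
```

Request:
{"op": "servo_tool", "data": {
  "motion": [
    [[-0.1, 1.15, -0.6], [-0.097, 0.033, -0.035], 0],
    [[-0.1, 1.2, -0.5], [-0.097, 0.033, -0.035], 0],
    [[-0.15, 1.2, -0.35], [-0.097, 0.033, -0.035], 0],
    [[-0.2, 1.25, -0.25], [-0.097, 0.033, -0.035], 0],
    [[-0.2, 1.25, -0.15], [-0.097, 0.033, -0.035], 0],
    [[-0.25, 1.25, 0], [-0.097, 0.033, -0.035], 0],
    [[-0.3, 1.25, 0.1], [-0.097, 0.033, -0.035], 0],
    [[-0.35, 1.2, 0.2], [-0.097, 0.033, -0.035], 0]
  ]
}}

```text
time: 3.37
eef_pos: [0.4285, -0.2763, 0.4169]
tcp_rot: [0.337, 0.532, -0.062, 0.774]
contact_force: [0.1, 0.9, -0.8]
width: 0.006
```

Request:
{"op": "servo_tool", "data": {
  "motion": [
    [[-0.4, 1.2, 0.3], [-0.097, 0.033, -0.035], 0],
    [[-0.45, 1.15, 0.4], [-0.097, 0.033, -0.035], 0],
    [[-0.5, 1.1, 0.5], [-0.097, 0.033, -0.035], 0],
    [[-0.55, 1.0, 0.55], [-0.097, 0.033, -0.035], 0],
    [[-0.6, 0.95, 0.65], [-0.097, 0.033, -0.035], 0],
    [[-0.65, 0.85, 0.7], [-0.097, 0.033, -0.035], 0],
    [[-0.7, 0.75, 0.75], [-0.097, 0.033, -0.035], 0],
    [[-0.75, 0.65, 0.8], [-0.097, 0.033, -0.035], 0]
  ]
}}

```text
time: 4.03
eef_pos: [0.477, -0.2255, 0.4921]
tcp_rot: [-0.05, 0.651, 0.082, 0.753]
contact_force: [-0.3, 0.4, -0.7]
width: 0.004
```

Request:
{"op": "servo_tool", "data": {
  "motion": [
    [[-0.8, 0.55, 0.85], [-0.097, 0.033, -0.035], 0],
    [[-0.85, 0.4, 0.85], [-0.097, 0.033, -0.035], 0],
    [[-0.9, 0.3, 0.85], [-0.097, 0.033, -0.035], 0],
    [[-0.95, 0.2, 0.85], [-0.097, 0.033, -0.035], 0],
    [[0, 0, 0], [0, 0, 0], 0],
    [[0, 0, 0], [0, 0, 0], 0],
    [[0, 0, 0], [0, 0, 0], 0],
    [[0, 0, 0], [0, 0, 0], 0]
  ]
}}

```text
time: 4.7
eef_pos: [0.5005, -0.2023, 0.5297]
tcp_rot: [-0.241, 0.666, 0.148, 0.69]
contact_force: [-0.4, -0.9, -0.5]
width: 0.006
```

```bash
cat > t3.py <<'E'
from route import *
s=r.get_state();q0=np.array(s["qpos"]);print(s["time"],q0.round(2),s["eef_pos"].round(4))
rows,o=test(q0,[("B",(.52,.16,.36),-.8,.8)],.85,.85,-.1)
print("err",[(e[0],round(e[1],4)) for e in o],clr(q0,rows),[e[3].round(2).tolist() for e in o[:3]])
for n,t,w in rows:
    if n in("B","pre"):print(n,np.round(t,2).tolist(),np.round(w,3).tolist())
E
python3 t3.py
```

```text
4.7 [ 1.29  0.28 -1.35  1.34  0.39  1.66  0.56] [ 0.5005 -0.2023  0.5297]
err [('B', np.float64(0.0002)), ('pre', np.float64(0.0)), ('ins', np.float64(0.0)), ('knock', np.float64(0.0)), ('wait', np.float64(0.0)), ('low1', np.float64(0.0)), ('low2', np.float64(0.0)), ('low3', np.float64(0.0)), ('low4', np.float64(0.0)), ('low5', np.float64(0.0))] {'B': 89, 'pre': 22, 'ins': 7, 'knock': 7, 'wait': 9} [[0.3, 0.41, -1.39, 1.86, 1.11, 1.62, -0.55], [0.49, 0.35, -1.39, 2.04, 1.24, 0.98, -0.11], [0.38, 0.47, -1.27, 2.02, 1.38, 1.0, -0.19]]
B [0.91, 2.26, 1.49] [-0.014, -0.007, -0.045]
B [0.82, 2.28, 1.52] [-0.014, -0.007, -0.045]
B [0.72, 2.3, 1.54] [-0.014, -0.007, -0.045]
B [0.63, 2.3, 1.57] [-0.014, -0.007, -0.045]
B [0.54, 2.31, 1.6] [-0.014, -0.007, -0.045]
B [0.44, 2.31, 1.63] [-0.014, -0.007, -0.045]
B [0.35, 2.3, 1.66] [-0.014, -0.007, -0.045]
B [0.26, 2.3, 1.69] [-0.014, -0.007, -0.045]
B [0.17, 2.28, 1.72] [-0.014, -0.007, -0.045]
B [0.08, 2.26, 1.75] [-0.014, -0.007, -0.045]
B [-0.01, 2.24, 1.78] [-0.014, -0.007, -0.045]
B [-0.1, 2.21, 1.81] [-0.014, -0.007, -0.045]
B [-0.19, 2.18, 1.84] [-0.014, -0.007, -0.045]
B [-0.27, 2.15, 1.87] [-0.014, -0.007, -0.045]
pre [0.62, 0.73, 0.95] [-0.069, -0.064, 0.007]
pre [0.68, 0.66, 0.96] [-0.069, -0.064, 0.007]
pre [0.75, 0.59, 0.96] [-0.069, -0.064, 0.007]
pre [0.81, 0.52, 0.95] [-0.069, -0.064, 0.007]
pre [0.88, 0.45, 0.92] [-0.069, -0.064, 0.007]
pre [0.94, 0.38, 0.9] [-0.069, -0.064, 0.007]
pre [1.0, 0.31, 0.86] [-0.069, -0.064, 0.007]
```

Model predicts the servo precisely. On to B.

Request:
{"op": "servo_tool", "data": {
  "motion": [
    [[0.9, 2.25, 1.5], [-0.014, -0.007, -0.045], 0],
    [[0.8, 2.3, 1.5], [-0.014, -0.007, -0.045], 0],
    [[0.7, 2.3, 1.55], [-0.014, -0.007, -0.045], 0],
    [[0.65, 2.3, 1.55], [-0.014, -0.007, -0.045], 0],
    [[0.55, 2.3, 1.6], [-0.014, -0.007, -0.045], 0],
    [[0.45, 2.3, 1.65], [-0.014, -0.007, -0.045], 0],
    [[0.35, 2.3, 1.65], [-0.014, -0.007, -0.045], 0],
    [[0.25, 2.3, 1.7], [-0.014, -0.007, -0.045], 0]
  ]
}}

```text
time: 5.37
eef_pos: [0.5109, 0.0057, 0.4338]
tcp_rot: [-0.392, 0.583, 0.063, 0.709]
contact_force: [0.7, -0.7, 0.2]
width: 0.006
```

Request:
{"op": "servo_tool", "data": {
  "motion": [
    [[0.15, 2.3, 1.7], [-0.014, -0.007, -0.045], 0],
    [[0.1, 2.25, 1.75], [-0.014, -0.007, -0.045], 0],
    [[0, 2.25, 1.8], [-0.014, -0.007, -0.045], 0],
    [[-0.1, 2.2, 1.8], [-0.014, -0.007, -0.045], 0],
    [[-0.2, 2.2, 1.85], [-0.014, -0.007, -0.045], 0],
    [[-0.25, 2.15, 1.85], [-0.014, -0.007, -0.045], 0],
    [[0, 0, 0], [0, 0, 0], 0],
    [[0, 0, 0], [0, 0, 0], 0]
  ]
}}

```text
time: 6.03
eef_pos: [0.518, 0.1637, 0.3587]
tcp_rot: [-0.496, 0.507, 0.006, 0.706]
contact_force: [-0.6, -0.7, -0.1]
width: 0.012
```

```bash
sed 's/\[("B",(.52,.16,.36),-.8,.8)\]/[]/; s/"B","pre"/"pre","ins"/' t3.py > t4.py; python3 t4.py
```

```text
6.0333 [ 0.23  0.33 -1.26  1.86  1.05  1.53 -0.51] [0.518  0.1637 0.3587]
err [('pre', np.float64(0.0)), ('ins', np.float64(0.0)), ('knock', np.float64(0.0)), ('wait', np.float64(0.0)), ('low1', np.float64(0.0)), ('low2', np.float64(0.0)), ('low3', np.float64(0.0)), ('low4', np.float64(0.0)), ('low5', np.float64(0.0))] {'pre': 22, 'ins': 7, 'knock': 7, 'wait': 9} [[0.49, 0.35, -1.39, 2.04, 1.24, 0.98, -0.11], [0.38, 0.47, -1.27, 2.02, 1.38, 1.0, -0.19], [0.25, 0.51, -1.24, 1.97, 1.38, 1.07, -0.22]]
pre [0.65, 0.66, 0.94] [-0.067, -0.063, 0.006]
pre [0.72, 0.59, 0.94] [-0.067, -0.063, 0.006]
pre [0.78, 0.52, 0.93] [-0.067, -0.063, 0.006]
pre [0.84, 0.45, 0.92] [-0.067, -0.063, 0.006]
pre [0.9, 0.39, 0.89] [-0.067, -0.063, 0.006]
pre [0.96, 0.32, 0.85] [-0.067, -0.063, 0.006]
pre [1.01, 0.26, 0.81] [-0.067, -0.063, 0.006]
ins [1.0, -0.05, 0.07] [0.0, 0.0, -0.0]
ins [1.0, -0.05, 0.07] [0.0, 0.0, -0.0]
ins [1.0, -0.05, 0.07] [0.0, 0.0, -0.0]
ins [1.0, -0.05, 0.07] [0.0, 0.0, -0.0]
ins [1.0, -0.05, 0.07] [0.0, 0.0, -0.0]
ins [1.0, -0.05, 0.07] [0.0, 0.0, -0.0]
```

Request:
{"op": "servo_tool", "data": {
  "motion": [
    [[0.65, 0.65, 0.95], [-0.067, -0.063, 0.006], 0],
    [[0.7, 0.6, 0.95], [-0.067, -0.063, 0.006], 0],
    [[0.8, 0.5, 0.95], [-0.067, -0.063, 0.006], 0],
    [[0.85, 0.45, 0.9], [-0.067, -0.063, 0.006], 0],
    [[0.9, 0.4, 0.9], [-0.067, -0.063, 0.006], 0],
    [[0.95, 0.3, 0.85], [-0.067, -0.063, 0.006], 0],
    [[1.0, 0.25, 0.8], [-0.067, -0.063, 0.006], 0],
    [[0, 0, 0], [0, 0, 0], 0]
  ]
}}

```text
time: 6.7
eef_pos: [0.5671, 0.2021, 0.295]
tcp_rot: [-0.62, 0.34, 0.238, 0.666]
contact_force: [0.6, -1.4, 0.1]
width: 0.005
```

```bash
cat > snap.py <<'E'
from route import *
from h import proj
from bench import read_camera
import cv2,sys
s=r.get_state();print(s["time"],s["qpos"].round(2),s["eef_pos"].round(4),s["contact_force"].round(1))
P=np.array(s["eef_pos"]);Q=R.from_quat(s["tcp_rot"]).as_matrix();print("clear",clear(P,Q))
c,sn=np.cos(p[2]),np.sin(p[2]);d=P-[p[0],p[1],0];print("tcp box",(c*d[0]+sn*d[1]).round(4),(-sn*d[0]+c*d[1]).round(4),d[2].round(4),"xdir",Q[:,0].round(3),"z",Q[:,2].round(3))
out=[]
for cam in("scene","top"):
    im=cv2.cvtColor(read_camera(cam),cv2.COLOR_RGB2BGR);o=np.array([140,110] if cam=="scene" else [160,130]);im=cv2.resize(im[o[1]:o[1]+100,o[0]:o[0]+130],None,fx=6,fy=6,interpolation=cv2.INTER_CUBIC)
    for X in(P,P-.04*Q[:,0]):
        u=((proj(cam,X)[0]-o+.5)*6).astype(int);cv2.circle(im,tuple(int(a) for a in u),4,(255,255,0),-1)
    out.append(im)
cv2.imwrite(f"pics/{sys.argv[1]}.png",cv2.resize(np.vstack(out),(400*13//10,800))if 0 else np.hstack([cv2.resize(o,(400,308)) for o in out]))
E
python3 snap.py pre; sed 's/"pre","ins"/"pre","ins","knock"/' t4.py | python3 - | head -3
```

```text
6.7 [ 0.48  0.31 -1.34  2.04  1.21  0.94 -0.1 ] [0.5671 0.2021 0.295 ] [ 0.6 -1.4  0.1]
clear 0.01869829972562028
tcp box -0.0647 0.1091 0.295 xdir [ 0.655 -0.104 -0.748] z [0.158 0.987 0.001]
6.8 [ 0.48  0.31 -1.34  2.04  1.21  0.94 -0.1 ] [0.5666 0.2052 0.2968]
err [('pre', np.float64(0.0)), ('ins', np.float64(0.0)), ('knock', np.float64(0.0)), ('wait', np.float64(0.0)), ('low1', np.float64(0.0)), ('low2', np.float64(0.0)), ('low3', np.float64(0.0)), ('low4', np.float64(0.0)), ('low5', np.float64(0.0))] {'pre': 22, 'ins': 7, 'knock': 7, 'wait': 9} [[0.46, 0.32, -1.34, 2.04, 1.21, 0.95, -0.1], [0.35, 0.44, -1.22, 2.02, 1.36, 0.96, -0.18], [0.23, 0.49, -1.2, 1.97, 1.37, 1.04, -0.22]]
pre [-0.01, 0.49, 0.54] [-0.013, -0.008, 0.006]
```

View pics/pre.png

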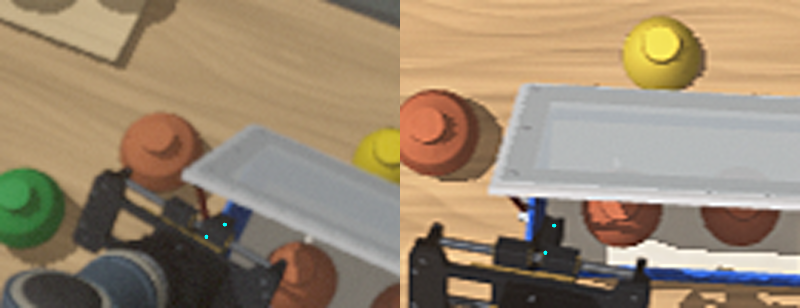

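Request:
{"op": "servo_tool", "data": {
  "motion": [
    [[0, 0.5, 0.5], [-0.013, -0.008, 0.006], 0],
    [[0.95, -0.05, 0.05], [0, 0, 0], 0],
    [[0.95, -0.05, 0.05], [0, 0, 0], 0],
    [[0.95, -0.05, 0.05], [0, 0, 0], 0],
    [[0.95, -0.05, 0.1], [0, 0, 0], 0],
    [[0.95, -0.05, 0.1], [0, 0, 0], 0],
    [[1.0, 0, 0.05], [0, 0, 0], 0],
    [[1.0, 0, 0.05], [0, 0, 0], 0]
  ]
}}

```text
time: 7.47
eef_pos: [0.6098, 0.2129, 0.243]
tcp_rot: [-0.623, 0.334, 0.248, 0.662]
contact_force: [-0.2, 0.2, 0.3]
width: 0.006
```

```bash
python3 snap.py ins; python3 -c "
from bench import r
s=r.get_state();print(s['eef_pos'],s['contact_force'],s['tcp_rot'])"
```

```text
7.4667 [ 0.34  0.46 -1.21  2.02  1.38  0.96 -0.19] [0.6098 0.2129 0.243 ] [-0.2  0.2  0.3]
clear 0.008540900962019288
tcp box -0.0224 0.1217 0.243 xdir [ 0.654 -0.088 -0.752] z [0.134 0.991 0.001]
[0.6096811  0.21188385 0.24193221] [ 0.45331367 -0.99808489  0.75585172] [-0.62256055  0.3354114   0.24830646  0.66201318]
```

View pics/ins.png

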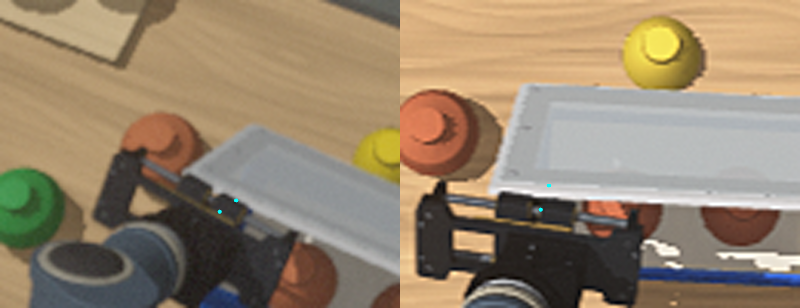

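Request:
{"op": "servo_tool", "data": {
  "motion": [
    [[-0.1, -0.15, 2.1], [0, 0, 0], 0],
    [[-0.15, -0.15, 2.2], [0, 0, 0], 0],
    [[0, 0, 0], [0, 0, 0], 0],
    [[0, 0, 0], [0, 0, 0], 0],
    [[0, 0, 0], [0, 0, 0], 0],
    [[0, 0, 0], [0, 0, 0], 0],
    [[0, 0, 0], [0, 0, 0], 0],
    [[0, 0, 0], [0, 0, 0], 0]
  ]
}}

```text
time: 8.23
eef_pos: [0.6153, 0.2552, 0.2479]
tcp_rot: [-0.623, 0.334, 0.248, 0.663]
contact_force: [-0.4, 2.4, -1.5]
width: 0.007
```

```bash
python3 snap.py kn; python3 -c "
from bench import r
s=r.get_state();print(s['eef_pos'],s['contact_force'],s['tcp_rot'])"
```

```text
8.2333 [ 0.23  0.5  -1.19  1.96  1.38  1.03 -0.21] [0.6153 0.2552 0.2479] [-0.4  2.4 -1.5]
clear 0.004707487993591886
tcp box -0.0188 0.1642 0.2479 xdir [ 0.654 -0.087 -0.752] z [0.133 0.991 0.001]
[0.61535817 0.25518392 0.24795742] [-1.83623777  1.92744309 -0.72584739] [-0.62293703  0.33392215  0.24803364  0.66251397]
```

View pics/kn.png

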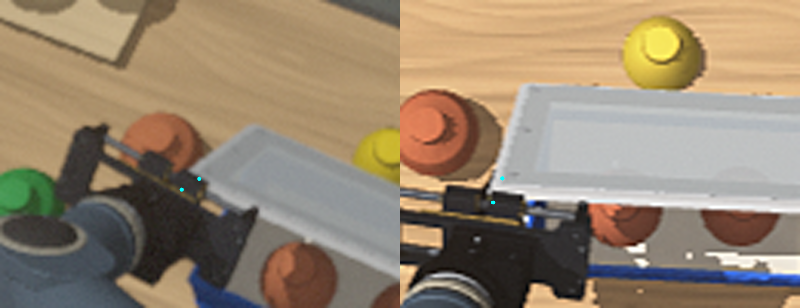

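```bash
python3 - <<'E'
from route import *
from h import proj,lid
from h import world as W
from bench import read_camera
import cv2
fs=[np.array(r.get_state()["contact_force"])]
for cam in("scene","top"):
    im=cv2.cvtColor(read_camera(cam),cv2.COLOR_RGB2BGR);cv2.imwrite(f"pics/k2_{cam}.png",im);fs.append(np.array(r.get_state()["contact_force"]))
    old=cv2.imread(f"pics/a_{cam}.png")
    # vertical shift of the front lid edge at several y: compare profile along the lip motion direction
    for y in(-.15,-.1,-.05,0.):
        ths=np.arange(.55,.98,.005);pr=[]
        for I in(old,im):
            g=cv2.cvtColor(I,cv2.COLOR_BGR2HSV).astype(np.float32)[...,1]
            uv=proj(cam,W(p,[lid(t,.2,y) for t in ths])).astype(np.float32)
            v=cv2.remap(g,uv[None,:,0],uv[None,:,1],cv2.INTER_LINEAR)[0];dv=np.gradient(cv2.GaussianBlur(v[None],(5,1),0)[0]);pr.append(round(ths[np.argmax(abs(dv))],3))
        print(cam,y,pr)
print(np.mean(fs,0))
a=cv2.imread("pics/k2_scene.png")[130:230,130:330];b=cv2.imread("pics/k2_top.png")[140:240,120:320]
cv2.imwrite("pics/k2.png",cv2.resize(np.vstack([a,b]),(600,600),interpolation=cv2.INTER_CUBIC))
E
```

```text
scene -0.15 [np.float64(0.865), np.float64(0.84)]
scene -0.1 [np.float64(0.855), np.float64(0.845)]
scene -0.05 [np.float64(0.705), np.float64(0.7)]
scene 0.0 [np.float64(0.775), np.float64(0.775)]
top -0.15 [np.float64(0.855), np.float64(0.845)]
top -0.1 [np.float64(0.865), np.float64(0.85)]
top -0.05 [np.float64(0.865), np.float64(0.85)]
top 0.0 [np.float64(0.855), np.float64(0.84)]
[-2.20028379  2.27304822 -0.50870099]
```

View pics/k2.png

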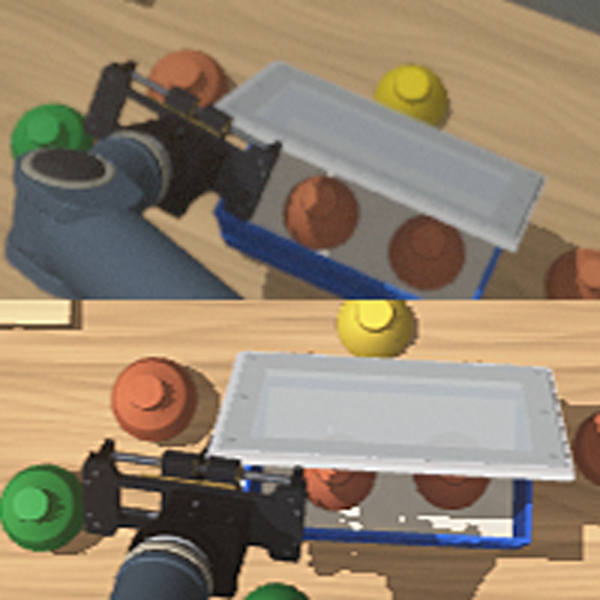

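Request:
{"op": "servo_tool", "data": {
  "motion": [
    [[0, 2.2, 0], [0, 0, 0], 0],
    [[0, 0, 0], [0, 0, 0], 0],
    [[0, 0, 0], [0, 0, 0], 0],
    [[0, 0, 0], [0, 0, 0], 0],
    [[0, 0, 0], [0, 0, 0], 0],
    [[0, 0, 0], [0, 0, 0], 0],
    [[0, 0, 0], [0, 0, 0], 0],
    [[0, 0, 0], [0, 0, 0], 0]
  ]
}}

```text
time: 9.1
eef_pos: [0.5998, 0.2569, 0.2336]
tcp_rot: [-0.623, 0.334, 0.247, 0.663]
contact_force: [-1.6, -2.1, -1.7]
width: 0.006
```

```bash
cat > st.py <<'E'
from route import *
from h import proj,lid
from h import world as W
from bench import read_camera
import cv2
s=r.get_state();P=np.array(s["eef_pos"]);Q=R.from_quat(s["tcp_rot"]).as_matrix()
c,sn=np.cos(p[2]),np.sin(p[2]);d=P-[p[0],p[1],0];B=np.array([c*d[0]+sn*d[1],-sn*d[0]+c*d[1],d[2]])
print(s["time"],"q",s["qpos"].round(2),"F",s["contact_force"].round(1),"box",B.round(4),"clear.87",clear(P,Q))
A=[]
for cam in("scene","top"):
    im=cv2.cvtColor(read_camera(cam),cv2.COLOR_RGB2BGR)
    g=cv2.cvtColor(im,cv2.COLOR_BGR2HSV).astype(np.float32)[...,1]
    for y in(-.15,-.12,-.08):
        ths=np.arange(-.1,.98,.005);uv=proj(cam,W(p,[lid(t,.2,y) for t in ths])).astype(np.float32)
        v=cv2.remap(g,uv[None,:,0],uv[None,:,1],cv2.INTER_LINEAR)[0];dv=abs(np.gradient(cv2.GaussianBlur(v[None],(5,1),0)[0]));A.append((cam,y,ths[np.argsort(dv)[-6:]].round(2).tolist()))
    cv2.imwrite(f"pics/st_{cam}.png",im)
for a in A:print(*a)
# angle implied by the finger: lid plane touching finger's top edges
X=np.array([[a,-.0095,cc] for a in(0,-.01,-.02,-.03,-.04,-.05,-.06) for cc in(-.015,.015)])
Y=P+X@Q.T;dd=Y-[p[0],p[1],0];bx=c*dd[:,0]+sn*dd[:,1];rr=np.hypot(.09-bx,dd[:,2]-.14);th=np.arctan2(dd[:,2]-.14,.09-bx)
ok=rr<.2;print("theta by finger",th[ok].max().round(3),"overlap d",((rr<.2).reshape(-1,2).all(1).sum()-1)*10,"mm; F mean",r.get_state()["contact_force"].round(1))
E
python3 st.py
```

```text
9.1 q [ 0.21  0.5  -1.18  2.    1.4   1.04 -0.27] F [-1.6 -2.1 -1.7] box [-0.0344  0.1652  0.2336] clear.87 0.024835953653982164
scene -0.15 [0.76, 0.75, 0.73, 0.75, 0.74, 0.74]
scene -0.12 [0.74, 0.74, 0.31, 0.33, 0.32, 0.32]
scene -0.08 [0.32, 0.32, 0.73, 0.75, 0.74, 0.74]
top -0.15 [0.75, 0.72, 0.74, 0.74, 0.73, 0.73]
top -0.12 [0.3, 0.3, 0.73, 0.74, 0.73, 0.74]
top -0.08 [0.74, 0.74, 0.41, 0.43, 0.42, 0.42]
theta by finger 0.74 overlap d 40 mm; F mean [-0.9 -1.4 -1.1]
```

```bash
cat > low.py <<'E'
from route import *
s=r.get_state();q=np.array(s["qpos"]);P0=np.array(s["eef_pos"]);Q0=R.from_quat(s["tcp_rot"]).as_matrix();pt=np.arcsin(-Q0[2,0])
N=40;P=P0;es=[];mc=[]
for i in range(1,N+1):
    f=i/N;th=.74-.76*f;T=world(p,tip_pose(th,.045-.033*f,0,.165-.015*f,pt))[0]
    if i==1:off=P0-world(p,tip_pose(.74,.045,0,.165,pt))[0];print("off",off.round(4))
    T=T+off*(1-f);t=Q0.T@(T-P)*100;P=T;q,e=step(q,P,Q0);es.append(e);mc.append(clear(P,Q0,max(th,0)))
    print(i,round(th,2),np.round(t,2).tolist(),end=" ; " if i%2 else "\n")
print(max(es),q.round(2),"final",P)
E
python3 low.py
```

```text
off [ 0.0005  0.0004 -0.0013]
1 0.72 [-0.04, 0.37, -0.07] ; 2 0.7 [-0.03, 0.37, -0.07]
3 0.68 [-0.02, 0.37, -0.07] ; 4 0.66 [-0.02, 0.37, -0.07]
5 0.65 [-0.01, 0.37, -0.06] ; 6 0.63 [-0.0, 0.37, -0.06]
7 0.61 [0.01, 0.36, -0.06] ; 8 0.59 [0.01, 0.36, -0.06]
9 0.57 [0.02, 0.36, -0.06] ; 10 0.55 [0.03, 0.36, -0.06]
11 0.53 [0.03, 0.36, -0.06] ; 12 0.51 [0.04, 0.35, -0.06]
13 0.49 [0.05, 0.35, -0.06] ; 14 0.47 [0.05, 0.35, -0.06]
15 0.45 [0.06, 0.35, -0.06] ; 16 0.44 [0.07, 0.34, -0.06]
17 0.42 [0.07, 0.34, -0.06] ; 18 0.4 [0.08, 0.34, -0.06]
19 0.38 [0.09, 0.34, -0.06] ; 20 0.36 [0.09, 0.33, -0.06]
21 0.34 [0.1, 0.33, -0.06] ; 22 0.32 [0.11, 0.33, -0.06]
23 0.3 [0.11, 0.32, -0.05] ; 24 0.28 [0.12, 0.32, -0.05]
25 0.27 [0.12, 0.31, -0.05] ; 26 0.25 [0.13, 0.31, -0.05]
27 0.23 [0.14, 0.31, -0.05] ; 28 0.21 [0.14, 0.3, -0.05]
29 0.19 [0.15, 0.3, -0.05] ; 30 0.17 [0.15, 0.29, -0.05]
31 0.15 [0.16, 0.29, -0.05] ; 32 0.13 [0.16, 0.28, -0.05]
33 0.11 [0.17, 0.28, -0.05] ; 34 0.09 [0.17, 0.27, -0.05]
35 0.07 [0.18, 0.27, -0.05] ; 36 0.06 [0.19, 0.26, -0.05]
37 0.04 [0.19, 0.26, -0.05] ; 38 0.02 [0.2, 0.25, -0.04]
39 -0.0 [0.2, 0.25, -0.04] ; 40 -0.02 [0.2, 0.24, -0.04]
9.490005789760563e-10 [ 0.07  0.6  -1.1   2.23  1.62  1.08 -0.66] final [0.52437896 0.2448432  0.12071506]
```

Request:
{"op": "servo_tool", "data": {
  "motion": [
    [[-0.04, 0.37, -0.07], [0, 0, 0], 0],
    [[-0.03, 0.37, -0.07], [0, 0, 0], 0],
    [[-0.02, 0.37, -0.07], [0, 0, 0], 0],
    [[-0.02, 0.37, -0.07], [0, 0, 0], 0],
    [[-0.01, 0.37, -0.06], [0, 0, 0], 0],
    [[0, 0.37, -0.06], [0, 0, 0], 0],
    [[0.01, 0.36, -0.06], [0, 0, 0], 0],
    [[0.01, 0.36, -0.06], [0, 0, 0], 0]
  ]
}}

```text
time: 9.87
eef_pos: [0.5756, 0.2555, 0.2145]
tcp_rot: [-0.623, 0.334, 0.248, 0.662]
contact_force: [-0.3, 0.3, -1.2]
width: 0.004
```

Request:
{"op": "servo_tool", "data": {
  "motion": [
    [[0.02, 0.36, -0.06], [0, 0, 0], 0],
    [[0.03, 0.36, -0.06], [0, 0, 0], 0],
    [[0.03, 0.36, -0.06], [0, 0, 0], 0],
    [[0.04, 0.35, -0.06], [0, 0, 0], 0],
    [[0.05, 0.35, -0.06], [0, 0, 0], 0],
    [[0.05, 0.35, -0.06], [0, 0, 0], 0],
    [[0.06, 0.35, -0.06], [0, 0, 0], 0],
    [[0.07, 0.34, -0.06], [0, 0, 0], 0]
  ]
}}

```text
time: 10.53
eef_pos: [0.5562, 0.2533, 0.1933]
tcp_rot: [-0.623, 0.334, 0.248, 0.662]
contact_force: [-0.3, 1.4, -1.0]
width: 0.007
```

```bash
python3 st.py
```

```text
10.5333 q [ 0.17  0.5  -1.17  2.12  1.46  1.04 -0.42] F [-0.3  1.4 -1. ] box [-0.0777  0.1598  0.1933] clear.87 0.06373618552572904
scene -0.15 [0.32, 0.44, 0.42, 0.44, 0.43, 0.43]
scene -0.12 [0.33, 0.31, 0.33, 0.31, 0.32, 0.32]
scene -0.08 [0.44, 0.3, 0.32, 0.3, 0.31, 0.31]
top -0.15 [0.41, 0.44, 0.42, 0.43, 0.42, 0.43]
top -0.12 [0.43, 0.3, 0.41, 0.41, 0.42, 0.42]
top -0.08 [0.43, 0.41, 0.41, 0.43, 0.42, 0.42]
theta by finger 0.43 overlap d 30 mm; F mean [-2.2  1.7 -1.8]
```

Lid at 0.43 rad, riding on the finger as modelled. Continuing.

Request:
{"op": "servo_tool", "data": {
  "motion": [
    [[0.07, 0.34, -0.06], [0, 0, 0], 0],
    [[0.08, 0.34, -0.06], [0, 0, 0], 0],
    [[0.09, 0.34, -0.06], [0, 0, 0], 0],
    [[0.09, 0.33, -0.06], [0, 0, 0], 0],
    [[0.1, 0.33, -0.06], [0, 0, 0], 0],
    [[0.11, 0.33, -0.06], [0, 0, 0], 0],
    [[0.11, 0.32, -0.05], [0, 0, 0], 0],
    [[0.12, 0.32, -0.05], [0, 0, 0], 0]
  ]
}}

```text
time: 11.3
eef_pos: [0.5411, 0.2503, 0.1699]
tcp_rot: [-0.623, 0.334, 0.248, 0.662]
contact_force: [-0.3, -0.1, -2.6]
width: 0.006
```

Request:
{"op": "servo_tool", "data": {
  "motion": [
    [[0.12, 0.31, -0.05], [0, 0, 0], 0],
    [[0.13, 0.31, -0.05], [0, 0, 0], 0],
    [[0.14, 0.31, -0.05], [0, 0, 0], 0],
    [[0.14, 0.3, -0.05], [0, 0, 0], 0],
    [[0.15, 0.3, -0.05], [0, 0, 0], 0],
    [[0.15, 0.29, -0.05], [0, 0, 0], 0],
    [[0.16, 0.29, -0.05], [0, 0, 0], 0],
    [[0.16, 0.28, -0.05], [0, 0, 0], 0]
  ]
}}

```text
time: 11.97
eef_pos: [0.5303, 0.2481, 0.1455]
tcp_rot: [-0.623, 0.334, 0.248, 0.662]
contact_force: [-1.0, 0.2, -2.3]
width: -0.001
```

```bash
python3 st.py; python3 - <<'E'
import cv2,numpy as np
a=cv2.imread("pics/st_scene.png")[130:250,130:330];b=cv2.imread("pics/st_top.png")[140:260,120:320]
cv2.imwrite("pics/st1.png",cv2.resize(np.hstack([a,b]),(800,240),interpolation=cv2.INTER_CUBIC))
E
```

```text
11.9667 q [ 0.1   0.55 -1.13  2.2   1.57  1.06 -0.59] F [-1.   0.2 -2.3] box [-0.1034  0.1535  0.1455] clear.87 0.10860918893047011
scene -0.15 [0.12, 0.11, 0.12, 0.1, 0.11, 0.1]
scene -0.12 [0.12, 0.12, 0.14, 0.13, 0.14, 0.13]
scene -0.08 [0.12, 0.11, 0.12, 0.14, 0.13, 0.13]
top -0.15 [0.68, 0.62, 0.67, 0.63, 0.67, 0.63]
top -0.12 [0.15, 0.13, 0.15, 0.14, 0.13, 0.14]
top -0.08 [0.08, 0.1, 0.08, 0.09, 0.1, 0.09]
theta by finger 0.135 overlap d 10 mm; F mean [-1.8  0.5 -3.4]
```

View pics/st1.png

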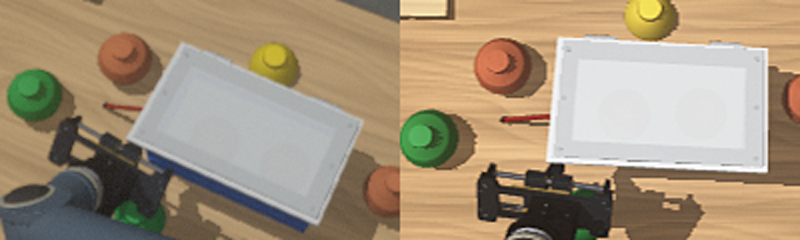

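Request:
{"op": "servo_tool", "data": {
  "motion": [
    [[0.17, 0.28, -0.05], [0, 0, 0], 0],
    [[0.17, 0.27, -0.05], [0, 0, 0], 0],
    [[0.18, 0.27, -0.05], [0, 0, 0], 0],
    [[0.18, 0.26, -0.05], [0, 0, 0], 0],
    [[0.15, 0.22, -0.05], [0, 0, 0], 0],
    [[0.12, 0.18, 0], [0, 0, 0], 0],
    [[0.1, 0.15, 0], [0, 0, 0], 0],
    [[0.1, 0.15, 0], [0, 0, 0], 0]
  ]
}}

```text
time: 12.73
eef_pos: [0.5245, 0.2459, 0.125]
tcp_rot: [-0.623, 0.334, 0.248, 0.662]
contact_force: [-0.0, -0.4, -2.2]
width: 0.003
```

```bash
python3 st.py|grep -v top
```

```text
12.7333 q [ 0.07  0.59 -1.11  2.23  1.61  1.08 -0.65] F [-0.  -0.4 -2.2] box [-0.1091  0.1511  0.125 ] clear.87 0.12514514389253997
scene -0.15 [-0.02, -0.05, -0.04, -0.03, -0.04, -0.03]
scene -0.12 [0.03, -0.0, 0.02, 0.03, 0.01, 0.0]
scene -0.08 [0.03, 0.0, 0.01, 0.01, 0.02, 0.02]
theta by finger -0.006 overlap d 10 mm; F mean [-0.7 -1.6 -2.4]
```

Nearly shut (load still about 2 N). A bit more, slowly.

Request:
{"op": "servo_tool", "data": {
  "motion": [
    [[0.1, 0.12, 0], [0, 0, 0], 0],
    [[0.1, 0.12, 0], [0, 0, 0], 0],
    [[0.1, 0.12, 0], [0, 0, 0], 0],
    [[0.1, 0.12, 0], [0, 0, 0], 0],
    [[0.05, 0.12, 0], [0, 0, 0], 0],
    [[0.05, 0.12, 0], [0, 0, 0], 0],
    [[0, 0.12, 0], [0, 0, 0], 0],
    [[0, 0.12, 0], [0, 0, 0], 0]
  ]
}}

```text
time: 13.5
eef_pos: [0.5207, 0.247, 0.1153]
tcp_rot: [-0.623, 0.334, 0.248, 0.663]
contact_force: [-0.5, -1.3, -0.9]
width: 0.007
```

```bash
python3 st.py|grep -v top
```

```text
13.5 q [ 0.06  0.61 -1.1   2.24  1.64  1.09 -0.68] F [-0.5 -1.3 -0.9] box [-0.113   0.152   0.1153] clear.87 0.13440856285044497
scene -0.15 [-0.05, -0.03, -0.05, -0.04, -0.04, -0.03]
scene -0.12 [-0.01, 0.03, 0.02, 0.01, -0.0, 0.0]
scene -0.08 [0.03, 0.0, 0.01, 0.01, 0.02, 0.02]
theta by finger -0.093 overlap d 0 mm; F mean [-0.7 -0.8 -1.2]
```

Request:
{"op": "servo_tool", "data": {
  "motion": [
    [[-0.65, 0.75, -0.1], [0, 0, 0], 0],
    [[-0.65, 0.75, -0.1], [0, 0, 0], 0],
    [[-0.65, 0.75, -0.1], [0, 0, 0], 0],
    [[-0.65, 0.75, -0.1], [0, 0, 0], 0],
    [[-0.5, 0, 0], [0, 0, 0], 0],
    [[0, 0, 0], [0, 0, 0], 0],
    [[0, 0, 0], [0, 0, 0], 0],
    [[0, 0, 0], [0, 0, 0], 0]
  ]
}}

```text
time: 14.27
eef_pos: [0.4779, 0.2486, 0.119]
tcp_rot: [-0.623, 0.334, 0.248, 0.663]
contact_force: [0.2, -0.7, -0.0]
width: 0.007
```

```bash
python3 st.py|grep -v top; python3 - <<'E'
import cv2,numpy as np
from bench import models
for c in("scene","top"):
    for n in("bowl1","vase","squat_vase","lip"):print(c,n,[(np.round(d["location"],1).tolist(),round(d["conf"],2)) for d in models.tip_of(n,c)])
a=cv2.imread("pics/st_scene.png")[130:260,110:350];b=cv2.imread("pics/st_top.png")[130:260,110:350]
cv2.imwrite("pics/end.png",cv2.resize(np.hstack([a,b]),(800,217),interpolation=cv2.INTER_CUBIC))
E
```

```text
14.2667 q [ 0.02  0.57 -1.13  2.3   1.59  1.12 -0.75] F [ 0.2 -0.7 -0. ] box [-0.1558  0.1518  0.119 ] clear.87 0.16449341522033498
scene -0.15 [-0.05, -0.05, -0.03, -0.04, -0.04, -0.03]
scene -0.12 [-0.01, 0.03, 0.02, -0.0, 0.01, 0.0]
scene -0.08 [0.03, 0.0, 0.01, 0.01, 0.02, 0.02]
scene bowl1 [([266.2, 162.7], 0.64), ([199.8, 239.8], 0.6)]
scene vase [([322.5, 227.0], 0.83)]
scene squat_vase [([149.3, 178.3], 0.96)]
scene lip [([239.4, 224.5], 0.9)]
top bowl1 [([242.2, 148.2], 0.91), ([210.7, 248.6], 0.53)]
top vase [([319.4, 190.1], 0.74), ([247.9, 225.5], 0.35)]
top squat_vase [([138.4, 209.5], 0.88), ([174.8, 175.1], 0.71)]
top lip [([249.7, 223.1], 0.93), ([248.4, 195.5], 0.72), ([173.2, 197.4], 0.52)]Traceback (most recent call last):
  File "st.py", line 21, in <module>
    ok=rr<.2;print("theta by finger",th[ok].max().round(3),"overlap d",((rr<.2).reshape(-1,2).all(1).sum()-1)*10,"mm; F mean",r.get_state()["contact_force"].round(1))
                                     ~~~~~~~~~~^^
    return umr_maximum(a, axis, None, out, keepdims, initial, where)
ValueError: zero-size array to reduction operation maximum which has no identity
```

View pics/end.png

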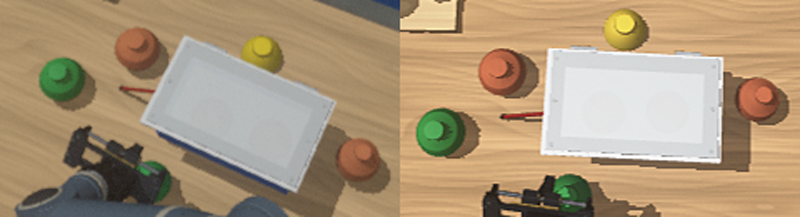

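```bash
python3 - <<'E'
from h import *
import numpy as np
from bench import order
p=np.load("pose.npy")
f=lambda a:proj("top",world(p,(-.03,.157+.153*np.sin(a),.12+.153*np.cos(a))))[0]
for a in(1.57,2.0,2.35):print(a,f(a).round(1))
print("lip shut expected",proj("top",world(p,lid(0,.2,0)))[0].round(1),proj("scene",world(p,lid(0,.2,0)))[0].round(1),"at .03",proj("top",world(p,lid(.03,.2,0)))[0].round(1))
if abs(f(2.35)[0]-171)<4: print(order.close_job())
E
```

```text
1.57 [152.1 194.5]
2.0 [161.1 197.2]
2.35 [172.8 199.2]
lip shut expected [248.7 224.4] [240.3 224.2] at .03 [248.7 224.3]
the job is handed in; nothing more can be done
None
```

I knocked the prop out, caught the lid on the shut fingers and let it down until it was shut, then backed the arm away and handed the job in after about 14 s of the 45 s allowed. No verdict was given.

**Drop and catch:** When the prop went, the lid fell only about 0.015 rad (3–5 mm) on to the finger. That is less than I intended, because the finger rose a few mm as it knocked. I was not sure this counted as a free drop, so I dropped the finger another 22 mm quickly and caught the lid again at 0.74 rad. I could not measure the lid's speed or the contact force directly, so step 1 is inferred from the drop, not confirmed.

**Lowering:** The lid rode down on the finger, and the camera angle agreed with the finger position at 0.74, 0.43 and 0.13 rad.

**Last checks:**
- **Lid:** The lip was detected within about 1.5 px of where a shut lid should be in both pictures. The edge readings scatter between -0.05 and +0.03 rad, so they can't prove the 0.02 rad limit on their own. The finger was about 10 mm below the lip before I backed it away.
- **Prop:** Its tip was at about (171, 200) in the top picture. I expected (172.8, 199.2) at its 2.35 rad stop.
- **Pots:** The vase and squat vase look upright, within about 3 px of where they started. The two bowls are under the closed lid and could only be seen faintly through it.
- **Contact:** The force on the tool was near zero after I backed away.

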